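# Balance the class lever by taking off the odd mass

### The job

The class lever is weighed down on one side by the large hooked mass. Lift that mass up and off its hook and put it back, standing upright and fully down, into the widest hole of the wooden mass-set block; set it in gently, do not drop it. The two small masses must stay hanging where they are, so that the lever swings back level by itself, and nothing else may be disturbed.

Things in the scene. Friction and masses are not known exactly. Their poses are not given: they have to be found in the camera images.
- stand: Lever stand, fixed: grey base plate 180 x 110 x 15 mm centred on the origin, 12 mm steel rod 342 mm high at x = +36 mm, lever pivot 215 mm above the origin. Origin: on the table. x: level, along the pivot axis, -x = the hook side, which faces the robot, +x = the rod side; y: along the level lever, +y = left seen from the robot; z up. Yaw varies by 0.25 rad
- lever (a joint): Tilt of the lever in rad about the stand's x axis: 0 = level, positive = left (+y) end up, stops at -0.065 and 0.065. It starts at rest on the stop, the large mass's side down. It swings freely with a weak self-levelling torque (0.12 N m/rad): with only the small masses on it rests level. As the large mass is lifted, its peg follows it up about 10 mm before they part
- lever_pivot (a point): Pivot in the middle of the lever, on its middle plane. The lever is an aluminium bar 400 x 8 x 28 mm (along y, x, z), its middle 4 mm under the pivot; a 5 mm wide pointer hangs 92 mm down from the pivot
- mass_large: The large mass (about 0.25 kg): brass cylinder 29 mm diameter, 45 mm high, with a wire hook on top, hanging on an outer peg hook, 160 mm left or right of the pivot (varies). Origin: centre of the cylinder's underside; z up along it; the cylinder's top is at z = 45 mm, the hook's top at 76 mm
- large_hook (a point): Inside top of the large mass's hook, where it rests on the peg, 72.5 mm above the mass's origin. The hook is a ring of 3 mm steel wire, 20 mm inside diameter, standing in the lever's plane, with a 10 mm opening low at one side; the peg has 15 mm of free height inside it
- hook_outer_left (a point): Top of the outer left peg hook, mid-length, 160 mm left of the pivot; it moves with the lever. All four peg hooks are 5 mm steel, stand out level 26 mm from the lever's -x face, and end in a tip turned up 8 mm above the peg's top. A hanging mass sits mid-peg, 13 mm from the tip and 13 mm from the lever's face
- hook_outer_right (a point): The same for the outer right peg hook, 160 mm right of the pivot
- hook_inner_left (a point): The same for the inner left peg hook, 80 mm left of the pivot
- hook_inner_right (a point): The same for the inner right peg hook, 80 mm right of the pivot
- left_hook (a point): Inside top of the left small mass's wire hook, where it rests on the inner left peg. The small mass is a brass cylinder of 100 g, 22 mm diameter, 31 mm high, its underside 53.5 mm below this point
- right_hook (a point): The same for the right small mass, on the inner right peg
- block: Wooden block of the mass set, fixed: 210 x 60 x 35 mm, with a row of five round holes along its x axis, each 12 mm deep, with small chamfers. From the end nearest the robot (-x): 34 mm (for the large mass, empty), 26 and 26 mm (empty, for the two small masses on the lever), 22 mm (holds the 50 g mass), 17 mm (holds the 20 g mass). It stands left or right of the stand (varies). Origin: centre of its underside; z up
- block_hole0 (a point): Centre of the mouth of the widest hole (34 mm diameter), level with the block's top, 35 mm above the table; the hole's floor is 12 mm lower, 23 mm above the table
- mass_50: 50 g brass hooked mass, 18 mm diameter, 40 mm high with hook, standing in the block. Origin: centre of its underside
- mass_20: 20 g brass hooked mass, 13 mm diameter, 34 mm high with hook, standing in the block. Origin: centre of its underside
- pad_a: Cork pad 80 x 75 x 8 mm fixed flat on the table below the peg hook where the large mass hangs. Origin: centre of its underside
- pad_b: The same pad below the other outer peg hook
- balance: Electronic balance, fixed, not used: 200 x 150 x 54 mm with a round 120 mm pan; on the other side of the stand from the block. Origin: centre of its underside
- calculator: Pocket calculator lying flat, 150 x 76 x 15 mm. Origin: centre of its underside
- spool: White thread spool standing, 34 mm diameter, 44 mm high. Origin: centre of its underside
- cup: White foam cup upside down, 84 mm diameter at the table, 98 mm high. Origin: centre of its underside
- cup_stack: Stack of upside-down foam cups, 84 mm diameter at the table, 186 mm high. Origin: centre of its underside
- glue: White glue bottle, 54 mm diameter, 142 mm high. Origin: centre of its underside
Mind the look-alikes: they are no part of the job. Leave any pink or purple look-alike of the part that bears left_hook alone.

How it is judged:
By the outcome, as a careful person would: the job done as asked, in the order asked, and still so for the second after the job is handed in, with the robot touching nothing.
It also fails if it takes over 48 s, if anything falls off the work surface, if the arm or the gripper's body presses on something with over 40 N, if the wrist force passes 120 N, or if a joint passes its speed limit or range.

### The arm

A 6-joint arm with a two-finger parallel gripper is mounted at the origin on the work surface. World frame = base frame: x ahead of the robot, y to its left, z up, the work surface at z = 0. Lengths are in m, angles in rad, forces in N, time in s.
With the tool pointing down it reaches from about 0.4 to 0.825 m from the base axis. Payload 7 kg.
Tool frame: the origin (TCP) lies at the centre of the arm's flange, where the gripper is bolted on; the fingertips stand 178 mm ahead of it and the grasp point (between the pads) lies arm.tcp_to_grasp ahead of it (arm.tcp_to_grasp is the distance from the TCP to the grasp point, in m); z points along the fingers, y is the direction in which the jaws open and shut (so a half turn about z gives the same grasp; the last joint's range is limited). The gripper opens to 88 mm and grips with 3 to 60 N. Pads are 19 mm wide; open, the fingers measure 130 mm over their backs; the gripper's body (78 mm by 193 mm) begins 47 mm behind the grasp point.
Start: joints at [1.573, 0.359, 0.012, 0, -1.224, -0.288], TCP at [0.19, 0.648, 0.405] pointing down, gripper open.
Joint ranges: [-3.07, 3.07], [-1.43, 2.12], [-1.02, 1.25], [-3.03, 1.67], [-3.05, -0], [-3.03, 3.03]. Speed limits (rad/s): [2.39, 2.39, 3.01, 3.14, 3.14, 3.14].

### API

Orientations are given as [roll, pitch, yaw] about the fixed x, y, z axes, in that order (R = Rz(yaw) Ry(pitch) Rx(roll)).
In Python, from station import arm gives the robot as it stands.
- The arm moves only by the tool move_arm, never from a script. Its argument "deltas" is a list of rows, each a list of 6 numbers: the shift along the world's x, y, z in mm, then the turn, a rotation vector about the world's x, y, z in degrees. In form: [[tx, ty, tz, ax, ay, az], ...]. A call has exactly 5 rows; each row shifts and turns the commanded pose from where the row before left it; what a row does not reach is not made up. A row lasts 1/12 s, in which the tool goes at most 41.7 mm and 7.16 degrees, less where a joint would pass 70% of its speed; a pose out of reach is approached as far as the arm can. A call with a gripper value outside its range is refused whole. "claw" is the closure in counts, from 0 (fully open) to 255 (shut), set as the call begins (left out, the last holds). The fingers move at their own pace and stop on an object; "squeeze" is the grip in N (left out, the last holds). Time passes only in rows, so rows that do not move let the fingers close, or fill a call up. It gives the time, the measured TCP pose, the force and the opening at its end, in the units of the state.
- arm.get_state(): the state, without advancing time (a new reading comes with each control period).
- arm.grab_frame(name): name is "scene" or "side" or "wrist"; returns the picture (400x640x3 uint8, red, green, blue); there is no depth.
- arm.calibration(name): a dict with "intrinsics" (3x3 intrinsics, pixels), "T" (4x4, takes a point from camera to world coordinates); the wrist camera has in their place "mount" (4x4, takes a point from camera to tool coordinates, whose origin is the TCP and whose axes are the flange's). Camera axes: x right, y up, looking along -z (the intrinsics and any distortion apply to the point x, -y, -z); pixel columns grow to the right and rows downward; lengths in m; the calibration is good to about 2 mm. A picture is of the moment at which its call begins: read the wrist's pose just before it. calibration takes no time and is no camera call.
- arm.job_done(): hands the job in, once; it reports no verdict.
Trained networks look in the newest picture that a camera, given by its name, has taken for a name from the list of things; names that differ only in an ending like _2 or _b are one class to them, and where a whole thing is asked for, a point or a joint stands for the part that bears it (a point fixed in the world has none). Each returns a list of dicts, best first, with "score" (0 to 1); they miss things now and then, are a little off and sometimes report something else, mostly with a low value. They report only what shows in the picture. A call takes as long as a camera call. They do not tell look-alikes from the thing itself.
- arm.spot_in(thing, camera): "xy" ([column, row] in pixels, amid what is visible of it).
- arm.masks_of(thing, camera): "pixels" (400x640 bool, what is visible of it) and "xy" ([column, row] in pixels, amid what is visible of it).
- arm.spot_point(thing, camera): "xy" ([column, row] in pixels: a listed point, or the origin of a listed thing).
The state is a dict: "t": time; "q": joint angles; "qd": joint speeds; "joint_efforts": joint torques, N m; "eef_pos": TCP position; "ee_rot": TCP orientation; "force": force on the tool from outside, world axes, zero at the start; "moment": the same for the moment, N m; "width": finger opening in m.
Only numpy, scipy, OpenCV 4.12 (cv2) and the standard library are available. Lean on these libraries where they do the work, as an engineer would, in place of code of your own. Each camera call takes 0.05 s, during which the arm holds its last target. There are 200 camera calls.

## Working session

There is one attempt and no reset: what is moved stays moved. The work goes in short steps, Python scripts to look and compute and a tool call to move; the robot and the scene stay as the last step left them, time stands still between calls to the robot, and variables do not carry over. Pictures are saved under pics/ and viewed, about 8 in all and at most 12, crops included, and the job is handed in when it is done.

Besides the shell and the picture viewer there is one more tool, called as name(argument=value, ...), one argument or row to a line, values as JSON. move_arm: Moves the arm, as the interface text tells. Its arguments: {"type":"object","properties":{"deltas":{"type":"array","items":{"type":"array","items":{"type":"number"}}},"claw":{"type":"number"},"squeeze":{"type":"number"}},"required":["deltas"]}

```bash
mkdir -p pics
cat > h.py <<'E'
import numpy as np, cv2
from station import arm
from scipy.spatial.transform import Rotation as R
def cam(n,st=None):
    c=arm.calibration(n); K=np.array(c["intrinsics"])
    if "T" in c: return K,np.array(c["T"]),c
    st=st or arm.get_state(); T=np.eye(4); T[:3,:3]=R.from_euler("xyz",st["ee_rot"]).as_matrix(); T[:3,3]=st["eef_pos"]
    return K,T@np.array(c["mount"]),c
def ray(n,xy,st=None):
    K,T,_=cam(n,st); d=np.linalg.inv(K)@[xy[0],xy[1],1]; d=T[:3,:3]@[d[0],-d[1],-d[2]]
    return T[:3,3],d/np.linalg.norm(d)
def atz(n,xy,z,st=None):
    o,d=ray(n,xy,st); return o+d*(z-o[2])/d[2]
def tri(rays):
    A=0;b=0
    for o,d in rays:
        P=np.eye(3)-np.outer(d,d); A=A+P; b=b+P@o
    x=np.linalg.solve(A,b); return x,[np.linalg.norm((np.eye(3)-np.outer(d,d))@(x-o)) for o,d in rays]
def proj(n,p,st=None):
    K,T,_=cam(n,st); q=np.linalg.inv(T)@[*p,1]; u=K@[q[0],-q[1],-q[2]]; return u[:2]/u[2]
def save(n,f,crop=None,s=1):
    im=arm.grab_frame(n)
    if crop: im=im[crop[1]:crop[3],crop[0]:crop[2]]
    cv2.imwrite(f,cv2.resize(im[:,:,::-1],None,fx=s,fy=s,interpolation=cv2.INTER_CUBIC))
E
python3 - <<'E'
from h import *
np.set_printoptions(precision=4,suppress=True)
a=arm.grab_frame("scene");b=arm.grab_frame("side")
cv2.imwrite("pics/a.png",cv2.resize(np.vstack([a,b])[:,:,::-1],(480,600)) if 0 else a[:,:,::-1]);cv2.imwrite("pics/b.png",b[:,:,::-1])
s=arm.get_state();print(s, arm.tcp_to_grasp)
for n in("scene","side"):
    c=arm.calibration(n);print(n,c)
    for t in["large_hook","mass_large","block_hole0","block","lever_pivot","hook_outer_left","hook_outer_right","left_hook","right_hook","stand","pad_a","mass_50","mass_20","spool","glue","cup","cup_stack","balance"]:
        print(t,[(np.round(r["xy"]).tolist(),round(r["score"],2)) for r in arm.spot_point(t,n)][:4])
E
```

```text
{'t': 0.1, 'q': array([ 1.5731,  0.3593,  0.0112, -0.0003, -1.2241, -0.2881]), 'qd': array([ 0.    , -0.004 ,  0.0018, -0.0001, -0.0005, -0.0012]), 'joint_efforts': array([ -0.0013, -58.4165,  29.3752,   7.0155,   0.0102,  -0.0001]), 'eef_pos': array([0.1902, 0.6475, 0.4038]), 'ee_rot': array([ 3.1401, -0.0002, -0.2859]), 'force': array([-0.3416,  0.5456,  0.1856]), 'moment': array([0.0213, 0.0323, 0.0193]), 'width': 0.08734612385104759} 0.1593
scene {'intrinsics': array([[479.6804,   0.    , 318.115 ],
       [  0.    , 479.6804, 206.4522],
       [  0.    ,   0.    ,   1.    ]]), 'T': array([[ 0.8221, -0.3214,  0.47  ,  1.2371],
       [ 0.5691,  0.4905, -0.6599, -0.9099],
       [-0.0185,  0.81  ,  0.5862,  0.9794],
       [ 0.    ,  0.    ,  0.    ,  1.    ]])}
large_hook [([296.0, 234.0], 0.65), ([354.0, 307.0], 0.46)]
mass_large [([298.0, 251.0], 0.63)]
block_hole0 [([327.0, 174.0], 0.88), ([254.0, 250.0], 0.59)]
block [([343.0, 192.0], 0.7)]
lever_pivot [([330.0, 194.0], 0.82), ([327.0, 174.0], 0.26)]
hook_outer_left [([345.0, 163.0], 0.85), ([406.0, 213.0], 0.51), ([342.0, 19
[... 1323 characters left out ...]
r_right [([351.0, 152.0], 0.77), ([240.0, 226.0], 0.45), ([351.0, 153.0], 0.36)]
left_hook [([257.0, 231.0], 0.63), ([370.0, 238.0], 0.58), ([229.0, 240.0], 0.58), ([287.0, 188.0], 0.5)]
right_hook [([262.0, 204.0], 0.62), ([331.0, 165.0], 0.47)]
stand [([309.0, 242.0], 0.56), ([255.0, 378.0], 0.54)]
pad_a [([343.0, 213.0], 0.91), ([267.0, 282.0], 0.56), ([288.0, 187.0], 0.44)]
mass_50 [([231.0, 327.0], 0.55), ([223.0, 319.0], 0.37)]
mass_20 [([231.0, 327.0], 0.55), ([223.0, 319.0], 0.37)]
spool [([402.0, 260.0], 0.75)]
glue [([303.0, 191.0], 0.86), ([425.0, 212.0], 0.53), ([233.0, 327.0], 0.29)]
cup [([239.0, 225.0], 0.62)]
cup_stack [([185.0, 271.0], 0.93)]
balance [([424.0, 207.0], 0.81)]
```

View pics/a.png

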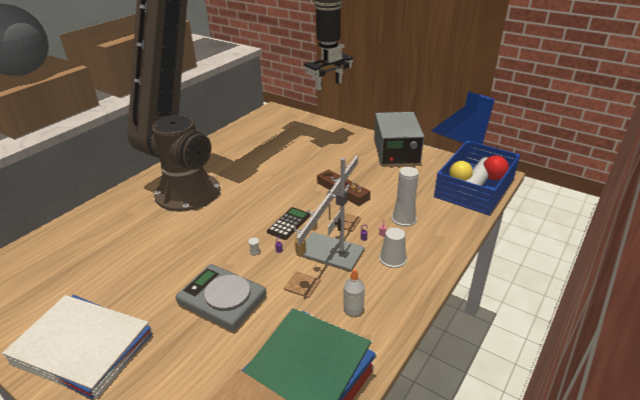

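View pics/b.png

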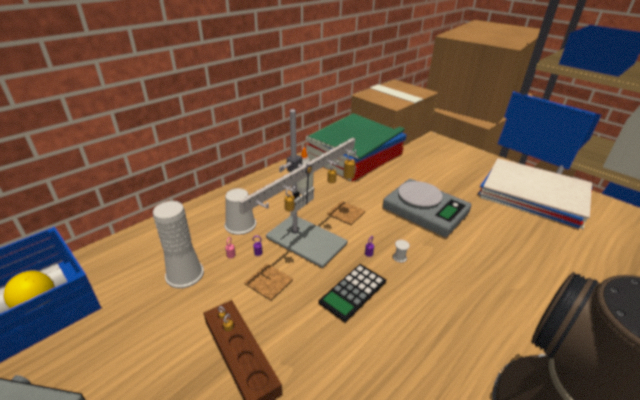

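The scene view shows the large brass mass at (301,244), hanging on the right-hand end of the lever with its pad at (303,284). The block is on the left at (343,187). In the side view the large mass is at (349,168), the small brass masses are at (332,176) and (289,203), and the block's wide hole is at (262,384). The purple and pink masses on the table, at side (230,248), (257,245) and (369,247), are look-alikes. Next I triangulate and check the choice in one close crop.

Run:
```python
from h import *
np.set_printoptions(precision=4,suppress=True)
a=arm.grab_frame("scene")[140:310,210:430];b=arm.grab_frame("side")[100:400,190:420]
f=lambda i,w:cv2.resize(i,w,interpolation=cv2.INTER_CUBIC)
cv2.imwrite("pics/c.png",np.hstack([f(a,(440,340)),np.zeros((340,0,3),np.uint8)])[:,:,::-1] if 0 else np.hstack([np.vstack([f(a,(440,340)),np.zeros((110,440,3),np.uint8)]),f(b,(345,450))])[:,:,::-1])
T=lambda p,q:print(*tri([ray("scene",p),ray("side",q)]))
T((296,234),(351,152)) # hook
T((299,231),(351,152)) # peg r
T((345,163),(263,203));T((298,251),(350,177))
M={}
for n in("scene","side"):
  for t in("block","mass_large","pad_a","stand"):
    for r in arm.masks_of(t,n)[:3]:
      m=r["pixels"].astype(np.uint8);x,y,w,h=cv2.boundingRect(m); 
      print(n,t,round(r["score"],2),np.round(r["xy"]),(x,y,w,h),cv2.approxPolyDP(max(cv2.findContours(m,0,2)[0],key=len),3,True)[:,0].tolist() if t=="block" else "")
print(atz("side",(256,379),.035),atz("side",(262,384),.035),atz("scene",(298,284),.008),atz("side",(343,213),.008),atz("side",(267,282),.008))
```

```text
[ 0.6284 -0.1527  0.191 ] [np.float64(0.0025610650938313216), np.float64(0.0025610650938312513)]
[ 0.6272 -0.1447  0.1947] [np.float64(0.0015966877083731577), np.float64(0.0015966877083731005)]
[0.5706 0.1716 0.224 ] [np.float64(0.0008961001864510368), np.float64(0.0008961001864510945)]
[ 0.6222 -0.1449  0.1235] [np.float64(9.963783787901907e-06), np.float64(9.963783788059415e-06)]
scene block 0.64 [349. 187.] (317, 170, 54, 36) [[356, 185], [354, 190], [348, 190], [348, 199], [360, 205], [370, 198], [370, 191], [362, 187], [359, 192]]
scene mass_large 0.65 [301. 249.] (295, 241, 12, 15) 
scene mass_large 0.34 [347. 184.] (317, 171, 54, 34) 
scene pad_a 0.63 [297. 284.] (284, 272, 36, 26) 
scene stand 0.87 [335. 240.] (295, 156, 70, 115) 
side block 0.75 [242. 357.] (203, 301, 80, 99) [[204, 312], [206, 325], [242, 399], [281, 396], [276, 375], [233, 303], [222, 305], [229, 315], [226, 318], [233, 322], [228, 331], [223, 328], [217, 307]]
side block 0.44 [222. 316.] (219, 308, 7, 11) [[219, 308], [219, 317], [224, 318], [225, 313]]
side mass_large 0.75 [347. 169.] (344, 158, 10, 21) 
side mass_large 0.58 [292. 179.] (239, 139, 117, 76) 
side pad_a 0.88 [344. 212.] (328, 202, 36, 24) 
side pad_a 0.62 [266. 281.] (246, 264, 46, 36) 
side pad_a 0.51 [294. 180.] (239, 139, 117, 75) 
side stand 0.86 [301. 206.] (239, 109, 117, 159) 
side stand 0.69 [345. 213.] (328, 202, 36, 23) 
side stand 0.23 [349. 292.] (318, 265, 68, 58) 
[0.397  0.3352 0.035 ] [0.3833 0.3333 0.035 ] [ 0.6235 -0.1549  0.008 ] [ 0.6286 -0.1347  0.008 ] [0.5736 0.1742 0.008 ]
```

View pics/c.png

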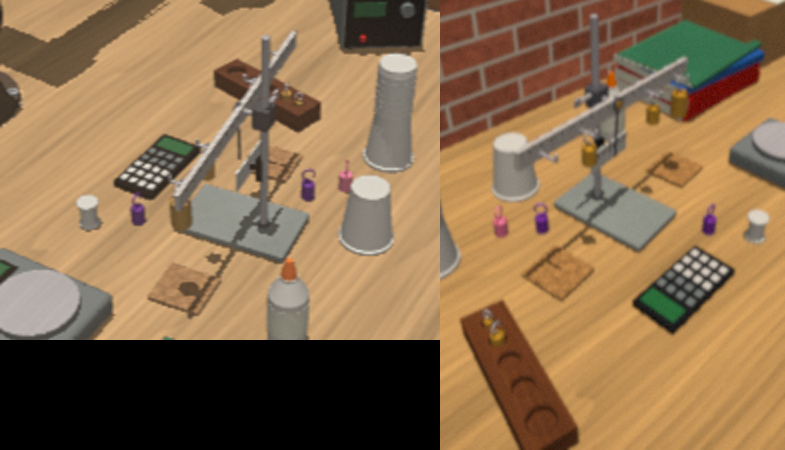

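move_arm(
  deltas=[
    [14, -26.5, 0, 0, 0, 5.28],
    [14, -26.5, 0, 0, 0, 5.28],
    [14, -26.5, 0, 0, 0, 5.28],
    [14, -26.5, 0, 0, 0, 5.28],
    [14, -26.5, 0, 0, 0, 5.28],
  ],
  claw=0,
)

```text
t: 2.82
eef_pos: [0.2607, 0.5138, 0.4047]
ee_rot: [-3.141, -0.0, 0.18]
force: [-0.4, 0.7, 0.4]
width: 0.0877
```

Run:
```python
from h import *
print(arm.calibration("wrist")); print(arm.get_state())
```

```text
{'intrinsics': array([[300.10415464,   0.        , 314.57240945],
       [  0.        , 300.10415464, 200.49638556],
       [  0.        ,   0.        ,   1.        ]]), 'mount': array([[ 9.18737113e-04,  9.56763061e-01,  2.90866982e-01,
         7.87222228e-02],
       [ 9.99999009e-01, -5.68652051e-04, -1.28811776e-03,
        -2.58025781e-04],
       [-1.06702139e-03,  2.90867877e-01, -9.56762635e-01,
         1.86505750e-02],
       [ 0.00000000e+00,  0.00000000e+00,  0.00000000e+00,
         1.00000000e+00]])}
{'t': 2.8167, 'q': array([ 1.44057461e+00,  1.97027530e-01, -2.11343129e-01,  7.83611214e-05,
       -1.16219328e+00,  3.10072792e-01]), 'qd': array([-3.70182904e-01, -3.53345358e-01, -4.51806381e-01, -4.96566987e-04,
        1.04542742e-01,  1.46564687e+00]), 'joint_efforts': array([  3.36472258, -42.51961827,  29.71382618,   6.65066466,
        -0.11156712,  -2.48177022]), 'eef_pos': array([0.26073953, 0.51378864, 0.40473123]), 'ee_rot': array([-3.14139329e+00, -1.39395984e-04,  1.79882189e-01]), 'force': array([-0.40177803,  0.69337842,  0.39653982]), 'moment': array([ 0.04074803, -0.00618237,  0.04069826]), 'width': 0.08769578545593994}
```

move_arm(
  deltas=[
    [14, -26.5, 0, 0, 0, 0],
    [14, -26.5, 0, 0, 0, 0],
    [14, -26.5, 0, 0, 0, 0],
    [14, -26.5, 0, 0, 0, 0],
    [14, -26.5, 0, 0, 0, 0],
  ],
)

```text
t: 3.23
eef_pos: [0.3307, 0.3811, 0.4049]
ee_rot: [-3.141, -0.0, 0.175]
force: [1.0, 0.4, -0.1]
width: 0.0875
```

move_arm(
  deltas=[
    [14, -26.5, 0, 0, 0, 0],
    [14, -26.5, 0, 0, 0, 0],
    [14, -26.5, 0, 0, 0, 0],
    [14, -26.5, 0, 0, 0, 0],
    [14, -26.5, 0, 0, 0, 0],
  ],
)

```text
t: 3.65
eef_pos: [0.4006, 0.2487, 0.405]
ee_rot: [-3.141, -0.001, 0.175]
force: [0.5, 0.8, -0.6]
width: 0.0877
```

move_arm(
  deltas=[
    [0, -30, -4, 0, 0, 0],
    [0, -30, -4, 0, 0, 0],
    [0, -30, -4, 0, 0, 0],
    [0, -30, -4, 0, 0, 0],
    [0, -30, -4, 0, 0, 0],
  ],
)

```text
t: 4.07
eef_pos: [0.3999, 0.0986, 0.3848]
ee_rot: [-3.141, -0.001, 0.175]
force: [0.7, 0.1, -0.2]
width: 0.0877
```

move_arm(
  deltas=[
    [0, -30, -4, 0, 0, 0],
    [0, -30, -4, 0, 0, 0],
    [0, -30, -4, 0, 0, 0],
    [0, -30, -4, 0, 0, 0],
    [0, -30, -4, 0, 0, 0],
  ],
)

```text
t: 4.48
eef_pos: [0.3999, -0.0514, 0.3649]
ee_rot: [-3.141, -0.001, 0.175]
force: [0.7, -0.4, -0.6]
width: 0.0875
```

move_arm(
  deltas=[
    [0, -26, -5, 0, 0, 0],
    [0, -26, -5, 0, 0, 0],
    [0, -26, -5, 0, 0, 0],
    [0, -26, -5, 0, 0, 0],
    [0, -26, -5, 0, 0, 0],
  ],
)

```text
t: 4.9
eef_pos: [0.4001, -0.1813, 0.3398]
ee_rot: [3.141, -0.001, 0.175]
force: [-0.0, -0.0, 0.2]
width: 0.0874
```

move_arm(
  deltas=[
    [0, 0, 0, 1.04, -5.91, 0],
    [0, 0, 0, 1.04, -5.91, 0],
    [0, 0, 0, 1.04, -5.91, 0],
    [0, 0, 0, 1.04, -5.91, 0],
    [0, 0, 0, 1.04, -5.91, 0],
  ],
)

```text
t: 5.32
eef_pos: [0.3999, -0.1801, 0.34]
ee_rot: [3.14, -0.529, 0.175]
force: [-1.0, 0.5, -0.6]
width: 0.0877
```

move_arm(
  deltas=[
    [0, 0, 0, 1.04, -5.91, 0],
    [0, 0, 0, 1.04, -5.91, 0],
    [0, 0, 0, 1.04, -5.91, 0],
    [0, 0, 0, 1.04, -5.91, 0],
    [0, 0, 0, 1.04, -5.91, 0],
  ],
)

```text
t: 5.73
eef_pos: [0.395, -0.1803, 0.3354]
ee_rot: [-3.125, -0.899, 0.166]
force: [-2.4, -0.5, -1.5]
width: 0.0875
```

Run:
```python
from h import *
np.set_printoptions(precision=4,suppress=True)
s=arm.get_state(); im=arm.grab_frame("wrist"); cv2.imwrite("pics/d.png",im[:,:,::-1])
print(s["t"],s["q"],s["eef_pos"],s["ee_rot"],s["width"])
for t in["large_hook","mass_large","hook_outer_right","hook_inner_right","hook_outer_left","right_hook"]:
    print(t,[(np.round(r["xy"],1).tolist(),round(r["score"],2)) for r in arm.spot_point(t,"wrist")][:3])
for r in arm.masks_of("mass_large","wrist")[:2]: print(r["xy"],r["score"],cv2.boundingRect(r["pixels"].astype(np.uint8)))
print(proj("wrist",(.626,-.145,.145),s),proj("wrist",(.6284,-.1527,.191),s))
```

```text
5.7333 [-0.3667 -0.0898 -0.5239 -0.9658 -0.5247  2.8221] [ 0.395  -0.1803  0.3354] [-3.1249 -0.8988  0.1664] 0.08753736853994984
large_hook [([326.8, 159.3], 0.58)]
mass_large [([325.2, 206.2], 0.95), ([230.5, 157.4], 0.68)]
hook_outer_right [([329.4, 157.3], 0.73)]
hook_inner_right [([231.0, 155.5], 0.93), ([97.6, 252.8], 0.56)]
hook_outer_left [([329.7, 160.3], 0.51)]
right_hook [([235.9, 154.6], 0.98)]
[326.6, 189.8] 0.87 (313, 156, 31, 62)
[323.3932 198.0509] [333.5256 166.1995]
```

View pics/d.png

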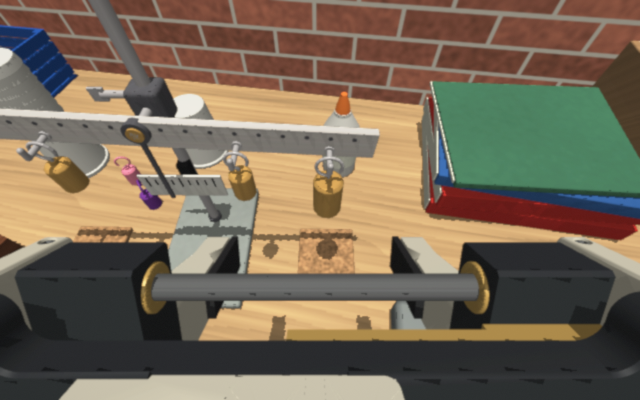

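The wrist view shows the large mass at (327,190) under the lever's right end, and the right small mass at (240,182). Joint 6 is close to its limit here, so I'll turn the gripper half a turn (same grasp) with the claw partly closed.

move_arm(
  deltas=[
    [0, 0, 0, 5.48, 0.92, -4.42],
    [0, 0, 0, 5.48, 0.92, -4.42],
    [0, 0, 0, 5.48, 0.92, -4.42],
    [0, 0, 0, 5.48, 0.92, -4.42],
    [0, 0, 0, 5.48, 0.92, -4.42],
  ],
  claw=90,
)

```text
t: 6.55
eef_pos: [0.3945, -0.18, 0.3342]
ee_rot: [-2.492, -0.68, -0.688]
force: [0.1, 0.5, 0.4]
width: 0.0602
```

move_arm(
  deltas=[
    [0, 0, 0, 5.48, 0.92, -4.42],
    [0, 0, 0, 5.48, 0.92, -4.42],
    [0, 0, 0, 5.48, 0.92, -4.42],
    [0, 0, 0, 5.48, 0.92, -4.42],
    [0, 0, 0, 5.48, 0.92, -4.42],
  ],
)

```text
t: 6.97
eef_pos: [0.3944, -0.18, 0.3342]
ee_rot: [-2.254, -0.247, -1.192]
force: [-1.0, -0.2, 0.5]
width: 0.0566
```

move_arm(
  deltas=[
    [0, 0, 0, 5.48, 0.92, -4.42],
    [0, 0, 0, 5.48, 0.92, -4.42],
    [0, 0, 0, 5.48, 0.92, -4.42],
    [0, 0, 0, 5.48, 0.92, -4.42],
    [0, 0, 0, 5.48, 0.92, -4.42],
  ],
)

```text
t: 7.38
eef_pos: [0.3945, -0.18, 0.3342]
ee_rot: [-2.248, 0.234, -1.586]
force: [-0.3, 0.4, -1.1]
width: 0.0565
```

move_arm(
  deltas=[
    [0, 0, 0, 5.48, 0.92, -4.42],
    [0, 0, 0, 5.48, 0.92, -4.42],
    [0, 0, 0, 5.48, 0.92, -4.42],
    [0, 0, 0, 5.48, 0.92, -4.42],
    [0, 0, 0, 5.48, 0.92, -4.42],
  ],
)

```text
t: 7.8
eef_pos: [0.3945, -0.18, 0.3342]
ee_rot: [-2.469, 0.674, -2.08]
force: [-0.4, 0.8, -0.0]
width: 0.0571
```

move_arm(
  deltas=[
    [0, 0, 0, 5.48, 0.92, -4.42],
    [0, 0, 0, 5.48, 0.92, -4.42],
    [0, 0, 0, 5.48, 0.92, -4.42],
    [0, 0, 0, 5.48, 0.92, -4.42],
    [0, 0, 0, 5.48, 0.92, -4.42],
  ],
)

```text
t: 8.22
eef_pos: [0.3945, -0.1799, 0.3342]
ee_rot: [-3.08, 0.903, -2.916]
force: [0.3, -0.9, -0.2]
width: 0.0571
```

```bash
cat >> h.py <<'E'
def want(yaw,th,flip=True):
    z=np.array([np.cos(th)*np.cos(yaw),np.cos(th)*np.sin(yaw),-np.sin(th)]); y=np.array([-np.sin(yaw),np.cos(yaw),0])*(1 if flip else -1)
    return np.c_[np.cross(y,z),y,z]
def delta(yaw,th,grasp,flip=True,st=None):
    st=st or arm.get_state(); W=want(yaw,th,flip); C=R.from_euler("xyz",st["ee_rot"]).as_matrix()
    tcp=np.array(grasp)-arm.tcp_to_grasp*W[:,2]
    print("shift mm",np.round((tcp-st["eef_pos"])*1e3,1),"turn deg",np.round(np.degrees(R.from_matrix(W@C.T).as_rotvec()),2))
    print("grasp now",np.round(st["eef_pos"]+C[:,2]*arm.tcp_to_grasp,4),"q",np.round(st["q"],2),"t",st["t"],"w",round(st["width"],4),"F",np.round(st["force"],1))
E
python3 - <<'E'
from h import *
delta(.175,np.radians(30),(.626-.08,-.145-.014,.15))
E
```

```text
shift mm [  15.7   -3.1 -104.6] turn deg [ 3.58 -7.71  0.04]
grasp now [ 0.5183 -0.1616  0.2358] q [-0.34 -0.1  -0.54 -0.95 -0.47 -0.31] t 8.2167 w 0.0571 F [ 0.3 -0.9 -0.2]
```

move_arm(
  deltas=[
    [3, -0.6, -21, 0.72, -1.54, 0],
    [3, -0.6, -21, 0.72, -1.54, 0],
    [3, -0.6, -21, 0.72, -1.54, 0],
    [3, -0.6, -21, 0.72, -1.54, 0],
    [3, -0.6, -21, 0.72, -1.54, 0],
  ],
)

```text
t: 8.63
eef_pos: [0.4089, -0.183, 0.2324]
ee_rot: [-3.129, 1.043, -2.952]
force: [-0.9, 0.3, -1.1]
width: 0.0568
```

Run:
```python
from h import *
np.set_printoptions(precision=4,suppress=True)
s=arm.get_state(); im=arm.grab_frame("wrist"); cv2.imwrite("pics/e.png",im[:,:,::-1])
delta(.175,np.radians(30),(.626-.08,-.145-.014,.15))
for t in["large_hook","mass_large","hook_outer_right","right_hook"]:
    for r in arm.spot_point(t,"wrist")[:2]:
        o,d=ray("wrist",r["xy"],s); k=(.626-o[0])/d[0]
        print(t,np.round(r["xy"],1),round(r["score"],2),"at x=.626:",o+k*d)
for r in arm.masks_of("mass_large","wrist")[:2]: print(r["xy"],r["score"],cv2.boundingRect(r["pixels"].astype(np.uint8)))
for n in("scene","side"):
  arm.grab_frame(n)
  for t in("large_hook","mass_large","hook_outer_right"):
    for r in arm.spot_point(t,n)[:2]: print(n,t,np.round(r["xy"],1),round(r["score"],2))
```

```text
shift mm [ 2.1 -0.5  2.6] turn deg [ 0.16 -0.49 -0.22]
grasp now [ 0.5431 -0.1582  0.1462] q [-0.73  0.2  -0.57 -1.57 -0.75  0.58] t 8.6833 w 0.0569 F [-1.5 -1.9 -3.8]
large_hook [308.4 327. ] 0.8 at x=.626: [ 0.626  -0.1483  0.1961]
large_hook [444.7 168.9] 0.57 at x=.626: [ 0.626  -0.0216  0.0615]
mass_large [308.7 234.9] 0.92 at x=.626: [ 0.626  -0.149   0.1266]
hook_outer_right [308.4 330.1] 0.77 at x=.626: [ 0.626  -0.1483  0.1983]
[308.8, 254.7] 0.63 (291, 232, 35, 97)
scene large_hook [298.5 233.5] 0.52
scene mass_large [299.9 253.5] 0.58
scene hook_outer_right [299.  228.8] 0.94
scene hook_outer_right [330.3 249.4] 0.66
side large_hook [347.4 152.4] 0.58
side mass_large [349.8 178. ] 0.62
side hook_outer_right [350.9 150.5] 0.66
```

View pics/e.png

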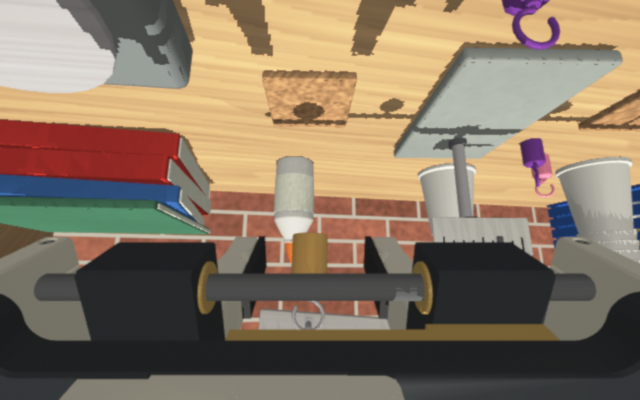

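Run:
```python
from h import *
np.set_printoptions(precision=4,suppress=True)
s=arm.get_state()
rs={k:[ray("wrist",w,s),ray("scene",a),ray("side",b)] for k,w,a,b in[("hook",(308.4,327),(297.5,233.5),(350,152.3)),("under",(308.7,234.9),(299,252.5),(350,177.6)),("peg",(308.4,330),(299,229.5),(351,151))]}
for k in rs: print(k,*tri(rs[k]))
g=(.6245,-.1475,.152)
delta(.175,np.radians(30),np.array(g)-.03*np.array([.985,.174,0]))
delta(.175,np.radians(30),g)
```

```text
hook [ 0.6291 -0.1488  0.1935] [np.float64(0.003701191404606092), np.float64(0.0030306853112526846), np.float64(0.0026777416122962306)]
under [ 0.6259 -0.148   0.1232] [np.float64(0.0040726673825508064), np.float64(0.0016397340233287796), np.float64(0.003934056326126776)]
peg [ 0.6278 -0.1462  0.1988] [np.float64(0.0022753052522432368), np.float64(0.002756403487051618), np.float64(0.002154647627341758)]
shift mm [50.8  6.5 -1.5] turn deg [ 0.4  -0.26 -0.09]
grasp now [ 0.5437 -0.1595  0.1527] q [-0.73  0.18 -0.56 -1.56 -0.74  0.56] t 9.3333 w 0.0567 F [-0.4 -0.1  0.2]
shift mm [80.4 11.7 -1.5] turn deg [ 0.4  -0.26 -0.09]
grasp now [ 0.5437 -0.1595  0.1527] q [-0.73  0.18 -0.56 -1.56 -0.74  0.56] t 9.3333 w 0.0567 F [-0.4 -0.1  0.2]
```

move_arm(
  deltas=[
    [10, 1.3, 0.4, 0.08, -0.05, 0],
    [10, 1.3, 0.4, 0.08, -0.05, 0],
    [10, 1.3, 0.4, 0.08, -0.05, 0],
    [10, 1.3, 0.4, 0.08, -0.05, 0],
    [10, 1.3, 0.4, 0.08, -0.05, 0],
  ],
)

```text
t: 9.75
eef_pos: [0.4595, -0.1767, 0.2345]
ee_rot: [3.139, 1.046, -2.968]
force: [-0.3, -0.5, 0.3]
width: 0.0569
```

Run:
```python
from h import *
s=arm.get_state(); im=arm.grab_frame("wrist"); cv2.imwrite("pics/f.png",im[:,:,::-1])
for r in arm.masks_of("mass_large","wrist")[:2]: print(np.round(r["xy"]),r["score"],cv2.boundingRect(r["pixels"].astype(np.uint8)))
p=(.627,-.148,.1555); print([proj("wrist",np.add(p,(0,0,k)),s).round(1) for k in(-.032,.0125,.0405)])
delta(.175,np.radians(30),p)
```

```text
[310. 249.] 0.82 (289, 217, 46, 112)
[array([312.1, 216.7]), array([312., 288.]), array([311.9, 337. ])]
shift mm [31.2  4.7  0.6] turn deg [-0.06 -0.03 -0.12]
grasp now [ 0.5957 -0.1523  0.1549] q [-0.64  0.23 -0.5  -1.6  -0.68  0.52] t 9.85 w 0.0565 F [0.1 0.1 0.1]
```

View pics/f.png

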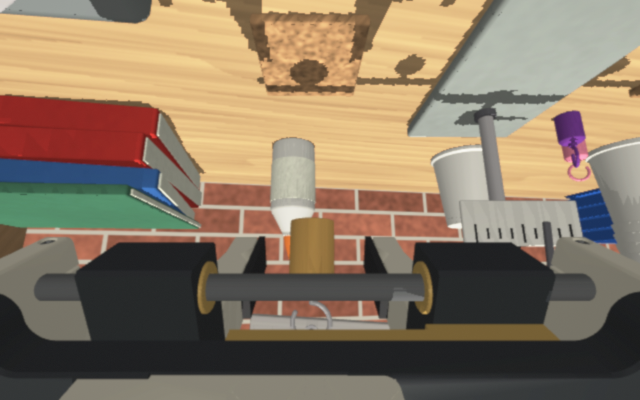

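The mass is centred between the fingers at column 312, with its underside at row 217, which matches the prediction. I'll finish the approach and close gently.

move_arm(
  deltas=[
    [8, 1.2, 0.2, 0, 0, 0],
    [8, 1.2, 0.2, 0, 0, 0],
    [8, 1.2, 0.2, 0, 0, 0],
    [7, 1, 0, 0, 0, 0],
    [0, 0, 0, 0, 0, 0],
  ],
)

```text
t: 10.27
eef_pos: [0.4906, -0.1722, 0.2353]
ee_rot: [3.14, 1.047, -2.966]
force: [0.8, -0.7, -0.6]
width: 0.0567
```

move_arm(
  deltas=[
    [0, 0, 0, 0, 0, 0],
    [0, 0, 0, 0, 0, 0],
    [0, 0, 0, 0, 0, 0],
    [0, 0, 0, 0, 0, 0],
    [0, 0, 0, 0, 0, 0],
  ],
  claw=140,
  squeeze=15,
)

```text
t: 10.68
eef_pos: [0.489, -0.1724, 0.2352]
ee_rot: [3.14, 1.046, -2.967]
force: [-0.3, 0.2, -0.6]
width: 0.0397
```

move_arm(
  deltas=[
    [0, 0, 0, 0, 0, 0],
    [0, 0, 0, 0, 0, 0],
    [0, 0, 0, 0, 0, 0],
    [0, 0, 0, 0, 0, 0],
    [0, 0, 0, 0, 0, 0],
  ],
  claw=190,
  squeeze=15,
)

```text
t: 11.1
eef_pos: [0.4892, -0.1723, 0.2351]
ee_rot: [3.14, 1.046, -2.967]
force: [0.6, 0.7, 0.4]
width: 0.0285
```

Run:
```python
from h import *
s=arm.get_state(); a=arm.grab_frame("wrist");b=arm.grab_frame("side")[120:240,230:390];c=arm.grab_frame("scene")[140:290,270:400]
f=lambda i,w:cv2.resize(i,w,interpolation=cv2.INTER_CUBIC)
cv2.imwrite("pics/g.png",np.vstack([f(a[180:],(780,268)),np.hstack([f(b,(420,315)),f(c,(360,315))])])[:,:,::-1])
delta(.175,np.radians(30),(.627,-.148,.1555))
```

```text
shift mm [2.  0.3 0. ] turn deg [-0.05 -0.06 -0.06]
grasp now [ 0.6249 -0.1481  0.1554] q [-0.59  0.25 -0.46 -1.61 -0.64  0.5 ] t 11.25 w 0.0286 F [-0.2 -0.6  0.1]
```

View pics/g.png

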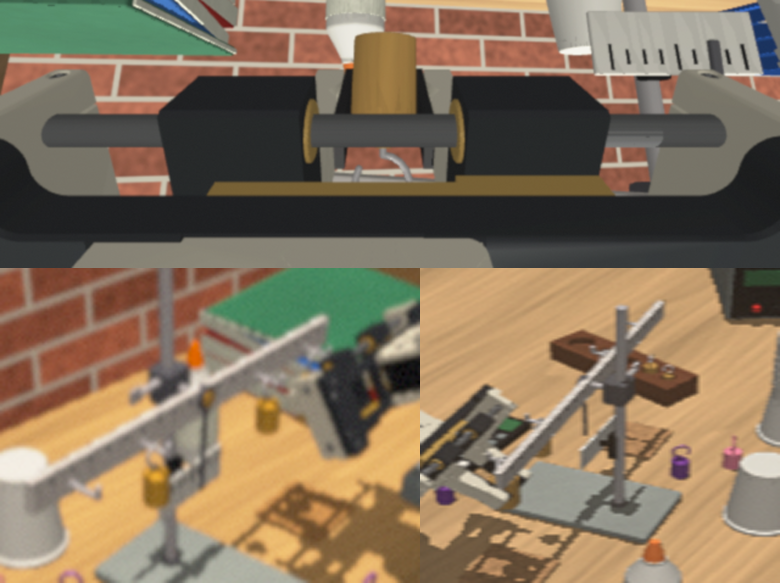

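move_arm(
  deltas=[
    [0, 0, 2, 0, 0, 0],
    [0, 0, 2, 0, 0, 0],
    [0, 0, 2, 0, 0, 0],
    [0, 0, 2, 0, 0, 0],
    [0, 0, 2, 0, 0, 0],
  ],
  squeeze=25,
)

```text
t: 11.67
eef_pos: [0.4891, -0.1723, 0.2453]
ee_rot: [3.14, 1.046, -2.967]
force: [-0.4, 0.2, -2.0]
width: 0.028
```

move_arm(
  deltas=[
    [0, 0, 2.5, 0, 0, 0],
    [0, 0, 2.5, 0, 0, 0],
    [0, 0, 2.5, 0, 0, 0],
    [0, 0, 2.5, 0, 0, 0],
    [0, 0, 2, 0, 0, 0],
  ],
)

```text
t: 12.08
eef_pos: [0.4892, -0.1723, 0.2575]
ee_rot: [3.14, 1.047, -2.967]
force: [-0.5, -0.6, -1.3]
width: 0.0287
```

move_arm(
  deltas=[
    [0, 0, 0, 0, 0, 0],
    [0, 0, 0, 0, 0, 0],
    [0, 0, 0, 0, 0, 0],
    [0, 0, 0, 0, 0, 0],
    [0, 0, 0, 0, 0, 0],
  ],
)

```text
t: 12.5
eef_pos: [0.4892, -0.1724, 0.257]
ee_rot: [3.139, 1.046, -2.968]
force: [-0.1, -0.6, -1.4]
width: 0.0282
```

Run:
```python
from h import *
s=arm.get_state(); a=arm.grab_frame("wrist");b=arm.grab_frame("side")[120:240,230:390]
f=lambda i,w:cv2.resize(i,w,interpolation=cv2.INTER_CUBIC)
cv2.imwrite("pics/h.png",np.hstack([f(a[250:340,240:400],(500,281)),np.zeros((281,0,3),np.uint8),f(b,(300,281))])[:,:,::-1])
delta(.175,np.radians(30),(.627,-.148,.1555))
```

```text
shift mm [  2.    0.3 -21.8] turn deg [-0.06 -0.07 -0.06]
grasp now [ 0.6249 -0.1481  0.1772] q [-0.55  0.2  -0.44 -1.54 -0.62  0.39] t 12.6 w 0.0281 F [ 0.2  0.4 -1.8]
```

View pics/h.png

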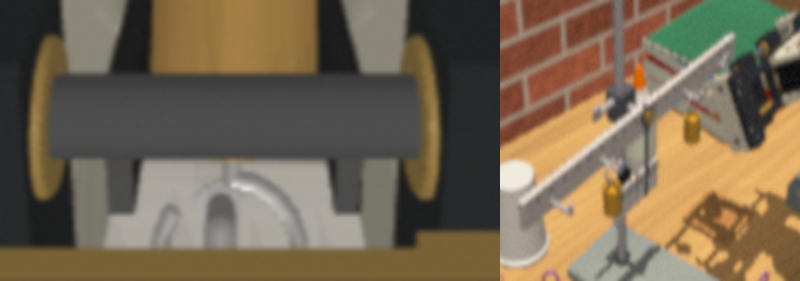

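Run:
```python
from h import *
s=arm.get_state(); m=np.array([.627,-.148]);e=np.array([.985,.174])
pr=lambda n,p:print(n,((proj("wrist",p,s)-[240,250])*3.125).round(0))
U=.1455
pr("ring in bottom",(*m,U+.0525));pr("ring out bottom",(*m,U+.0495));pr("ring in top",(*m,U+.0725))
for dz in(0,-.003,.003):
  pr("peg end bottom dz%g"%dz,(*(m-.013*e),.2014+dz))
for n in("scene","side"):
  arm.grab_frame(n)
  for r in arm.masks_of("lever","%s"%n)[:1]:
    ys,xs=np.nonzero(r["pixels"]); print(n,r["score"],[(int(x),int(ys[xs==x].min()),int(ys[xs==x].max())) for x in np.linspace(xs.min()+1,xs.max()-1,9).astype(int) if (xs==x).any()])
# expected top edge ends for tilt 0 and +-.065, pivot from stand geometry
y=np.array([-.174,.985]); piv=m+.0170*e+.160*y
for t in(-.065,0,.065):
  P=lambda s_:(*(piv+s_*y),.215+.010+s_*t)
  print(t,[[proj(n,P(q)).round(1).tolist() for q in(-.2,.2)] for n in("scene","side")])
```

```text
ring in bottom [229. 177.]
ring out bottom [229. 158.]
ring in top [229. 309.]
peg end bottom dz0 [229. 211.]
peg end bottom dz-0.003 [229. 190.]
peg end bottom dz0.003 [229. 232.]
scene 0.96 [(297, 231, 241), (304, 224, 238), (311, 215, 227), (319, 204, 216), (326, 194, 208), (333, 180, 198), (348, 168, 177), (356, 160, 167)]
side 0.64 [(242, 205, 217), (255, 197, 210), (269, 188, 200), (283, 179, 192), (297, 170, 182), (310, 162, 173), (324, 153, 164), (338, 144, 155), (352, 136, 143)]
-0.065 [[[295.7, 229.1], [354.0, 162.1]], [[355.0, 128.4], [243.2, 213.8]]]
0 [[[296.0, 233.2], [354.1, 158.5]], [[354.6, 133.1], [242.6, 208.2]]]
0.065 [[[296.2, 237.2], [354.2, 154.8]], [[354.2, 137.7], [241.9, 202.5]]]
```

Run:
```python
from h import *
for n,f,(x0,y0,x1,y1) in(("scene","a",(343,152,360,172)),("side","b",(238,194,264,222))):
    o=cv2.imread(f"pics/{f}.png"); w=arm.grab_frame(n)[:,:,::-1].copy()
    U=4; up=lambda i:cv2.resize(i,None,fx=U,fy=U,interpolation=cv2.INTER_CUBIC)
    t=up(o[y0:y1,x0:x1]); S=up(w[y0-12:y1+12,x0-6:x1+6]); r=cv2.matchTemplate(S,t,cv2.TM_CCOEFF_NORMED); _,v,_,l=cv2.minMaxLoc(r)
    print(n,"shift",l[0]/U-6,l[1]/U-12,v)
a=arm.grab_frame("wrist")
cv2.imwrite("pics/i.png",cv2.resize(a[285:340,270:350],(800,550),interpolation=cv2.INTER_LANCZOS4)[:,:,::-1])
```

```text
scene shift 0.0 2.25 0.935520350933075
side shift 0.5 4.0 0.8991113305091858
```

View pics/i.png

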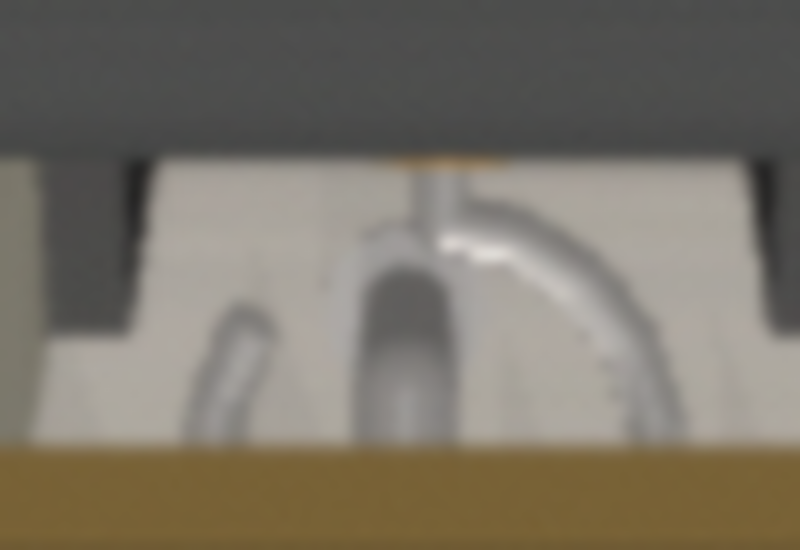

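move_arm(
  deltas=[
    [0, 0, -1, 0, 0, 0],
    [0, 0, -1, 0, 0, 0],
    [0, 0, -1, 0, 0, 0],
    [0, 0, 0, 0, 0, 0],
    [0, 0, 0, 0, 0, 0],
  ],
)

```text
t: 13.37
eef_pos: [0.4891, -0.1724, 0.254]
ee_rot: [3.139, 1.046, -2.968]
force: [0.2, 0.7, -1.8]
width: 0.0285
```

```bash
cat >> h.py <<'E'
def tilt():
  for n,f,(x0,y0,x1,y1) in(("scene","a",(343,152,360,172)),("side","b",(238,194,264,222))):
    o=cv2.imread(f"pics/{f}.png"); w=arm.grab_frame(n)[:,:,::-1].copy()
    U=4; up=lambda i:cv2.resize(i,None,fx=U,fy=U,interpolation=cv2.INTER_CUBIC)
    t=up(o[y0:y1,x0:x1]); S=up(w[y0-12:y1+12,x0-6:x1+6]); r=cv2.matchTemplate(S,t,cv2.TM_CCOEFF_NORMED); _,v,_,l=cv2.minMaxLoc(r)
    print(n,"shift",l[0]/U-6,l[1]/U-12,round(v,2))
E
python3 - <<'E'
from h import *
tilt(); a=arm.grab_frame("wrist"); print(arm.get_state()["eef_pos"],arm.get_state()["force"])
cv2.imwrite("pics/j.png",cv2.resize(a[285:340,270:350],(640,440),interpolation=cv2.INTER_LANCZOS4)[:,:,::-1])
E
```

```text
scene shift 0.0 2.25 0.94
side shift 0.5 4.0 0.9
[ 0.48922371 -0.17236416  0.25416074] [-0.99982578  0.46907218 -1.32327536]
```

View pics/j.png

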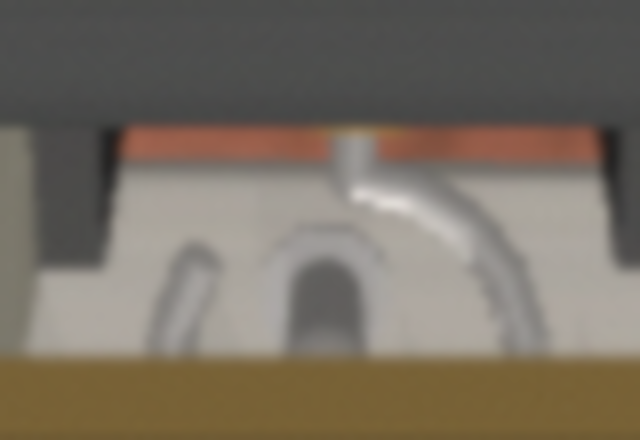

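The lever is at rest and did not move when I lowered the mass, so the peg hangs free inside the ring. It has about 3 mm of room below and about 4 mm over the tip. I pull straight back off the peg.

move_arm(
  deltas=[
    [-3.8, -1.6, 0, 0, 0, 0],
    [-4.9, -0.9, 0, 0, 0, 0],
    [-4.9, -0.9, 0, 0, 0, 0],
    [-4.9, -0.9, 0, 0, 0, 0],
    [-4.9, -0.9, 0, 0, 0, 0],
  ],
)

```text
t: 13.93
eef_pos: [0.4651, -0.1777, 0.2542]
ee_rot: [3.14, 1.046, -2.967]
force: [0.4, 0.7, -3.3]
width: 0.0283
```

move_arm(
  deltas=[
    [-7.9, -1.4, 0, 0, 0, 0],
    [-7.9, -1.4, 0, 0, 0, 0],
    [-7.9, -1.4, 0, 0, 0, 0],
    [-7.9, -1.4, 0, 0, 0, 0],
    [-7.9, -1.4, 0, 0, 0, 0],
  ],
)

```text
t: 14.35
eef_pos: [0.4254, -0.1847, 0.2542]
ee_rot: [3.14, 1.046, -2.967]
force: [0.4, 0.0, -2.0]
width: 0.0284
```

Run:
```python
from h import *
np.set_printoptions(precision=4,suppress=True)
tilt()
for n in("scene","side"):
  for t in("block_hole0","block","mass_50","mass_20"):
    for r in arm.spot_point(t,n)[:2]: print(n,t,np.round(r["xy"],1),round(r["score"],2),atz(n,r["xy"],{"block_hole0":.035,"block":0}.get(t,.023)))
# block corners from colour in side & scene
for n,(x0,y0,x1,y1) in(("side",(195,290,290,400)),("scene",(310,165,375,210))):
    im=arm.grab_frame(n)
    g=im[y0:y1,x0:x1]; cv2.imwrite(f"pics/k_{n}.png",cv2.resize(g[:,:,::-1],None,fx=4,fy=4,interpolation=cv2.INTER_CUBIC))
a=cv2.imread("pics/k_side.png");b=cv2.imread("pics/k_scene.png");c=np.zeros((440,380+260,3),np.uint8);c[:,:380]=a;c[:180,380:]=b;cv2.imwrite("pics/k.png",c)
delta(.175,np.radians(30),(.6,-.15,.2))
```

```text
scene shift 0.0 2.25 0.94
side shift 0.5 4.0 0.9
scene block_hole0 [328.3 173.6] 0.58 [0.3932 0.3448 0.035 ]
scene block [340.5 189.2] 0.91 [0.459  0.3262 0.    ]
scene mass_50 [356.7 195.5] 0.6 [0.5461 0.2947 0.023 ]
scene mass_50 [353.3 189.5] 0.37 [0.5166 0.3205 0.023 ]
scene mass_20 [356.7 195.5] 0.6 [0.5461 0.2947 0.023 ]
scene mass_20 [353.3 189.5] 0.37 [0.5166 0.3205 0.023 ]
side block_hole0 [259.6 378.3] 0.95 [0.3938 0.3301 0.035 ]
side block [245.1 356.4] 0.97 [0.4638 0.313  0.    ]
side block [288.6 189.1] 0.54 [ 0.8293 -0.1105  0.    ]
side mass_50 [225.7 318. ] 0.51 [0.5441 0.2988 0.023 ]
side mass_50 [230.1 329.4] 0.45 [0.5162 0.3074 0.023 ]
side mass_20 [225.7 318. ] 0.51 [0.5441 0.2988 0.023 ]
side mass_20 [230.1 329.4] 0.45 [0.5162 0.3074 0.023 ]
shift mm [37.7 10.4 25.5] turn deg [-0.05 -0.06 -0.08]
grasp now [ 0.5622 -0.1602  0.1743] q [-0.67  0.15 -0.52 -1.52 -0.71  0.45] t 14.95 w 0.0282 F [-0.3  0.4 -2.3]
```

View pics/k.png

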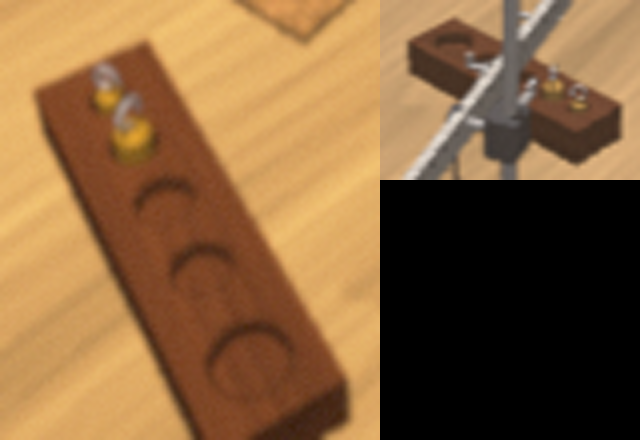

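Run:
```python
from h import *
np.set_printoptions(precision=4,suppress=True)
C=[atz("side",p,.035) for p in((204.25,313),(232,300.75),(281.75,384.5))]
D=[atz("scene",p,.035) for p in((317.2,176),(328.5,169.7),(370,191.5),(359,197.5))]
print("side",C,np.linalg.norm(C[0]-C[1]),np.linalg.norm(C[1]-C[2]));print("scene",D,np.linalg.norm(D[0]-D[1]),np.linalg.norm(D[1]-D[2]))
print("hole side",atz("side",(257.5,380.5),.035),"scene",atz("scene",(328.3,175.4),.035), "tri",tri([ray("side",(257.5,380.5)),ray("scene",(328.3,175.4))]))
u=(C[2]-C[1])/np.linalg.norm(C[2]-C[1]);print("axis dir",u,"block centre top",(C[0]+C[2])/2,(D[0]+D[2])/2,(D[1]+D[3])/2)
```

```text
side [array([0.5738, 0.3264, 0.035 ]), array([0.5619, 0.2705, 0.035 ]), array([0.3601, 0.3105, 0.035 ])] 0.05712213268408745 0.20569406322301237
scene [array([0.3682, 0.3087, 0.035 ]), array([0.3785, 0.3682, 0.035 ]), array([0.5809, 0.3261, 0.035 ]), array([0.5676, 0.2735, 0.035 ])] 0.060340070147698266 0.20671696606529877
hole side [0.3932 0.335  0.035 ] scene [0.4001 0.3344 0.035 ] tri (array([0.3965, 0.3356, 0.0325]), [np.float64(0.0024037422179606785), np.float64(0.0024037422179606985)])
axis dir [-0.9809  0.1943  0.    ] block centre top [0.467  0.3184 0.035 ] [0.4746 0.3174 0.035 ] [0.4731 0.3209 0.035 ]
```

move_arm(
  deltas=[
    [0, 0, 15, 0, 0, 0],
    [0, 0, 24, 0, 0, 0],
    [0, 0, 24, 0, 0, 0],
    [0, 0, 24, 0, 0, 0],
    [0, 0, 19, 0, 0, 0],
  ],
)

```text
t: 15.37
eef_pos: [0.4265, -0.1845, 0.3624]
ee_rot: [3.141, 1.048, -2.966]
force: [-0.0, 0.1, -2.1]
width: 0.028
```

move_arm(
  deltas=[
    [-2, 19, 0, 0, 0, 3.8],
    [-2, 19, 0, 0, 0, 3.8],
    [-2, 19, 0, 0, 0, 3.8],
    [-2, 19, 0, 0, 0, 3.8],
    [-2, 19, 0, 0, 0, 3.8],
  ],
)

```text
t: 15.78
eef_pos: [0.4159, -0.0884, 0.3602]
ee_rot: [3.139, 1.047, -2.632]
force: [0.8, -0.0, -2.1]
width: 0.0285
```

Run:
```python
from h import *
delta(.175+np.radians(19),np.radians(30),(.6,-.15,.2))
```

```text
shift mm [  63.5 -128.5  -80.6] turn deg [-0.04 -0.06 -0.27]
grasp now [ 0.5361 -0.0208  0.2805] q [-0.36 -0.09 -0.47 -1.2  -0.79  0.03] t 15.7833 w 0.0285 F [ 0.8 -0.  -2.1]
```

move_arm(
  deltas=[
    [-3, 19, 0, 0, 0, 3.8],
    [-3, 19, 0, 0, 0, 3.8],
    [-2, 19, 0, 0, 0, 3.8],
    [-2, 19, 0, 0, 0, 3.8],
    [-2, 19, 0, 0, 0, 3.8],
  ],
)

```text
t: 16.2
eef_pos: [0.4039, 0.0065, 0.3602]
ee_rot: [3.139, 1.046, -2.301]
force: [-0.3, -0.5, -2.6]
width: 0.0285
```

move_arm(
  deltas=[
    [-2, 19, 0, 0, 0, 3.8],
    [-2, 19, 0, 0, 0, 3.8],
    [-2, 19, 0, 0, 0, 3.8],
    [-2, 19, 0, 0, 0, 3.8],
    [-2, 19, 0, 0, 0, 3.8],
  ],
)

```text
t: 16.62
eef_pos: [0.3939, 0.1014, 0.3602]
ee_rot: [3.14, 1.046, -1.969]
force: [0.2, 0.4, -2.3]
width: 0.0283
```

move_arm(
  deltas=[
    [-2, 18, -10, 0, 0, 3.8],
    [-2, 18, -10, 0, 0, 3.8],
    [-2, 18, -10, 0, 0, 3.8],
    [-2, 18, -10, 0, 0, 3.8],
    [-2, 18, -10, 0, 0, 3.8],
  ],
)

```text
t: 17.03
eef_pos: [0.3841, 0.1914, 0.3098]
ee_rot: [3.14, 1.047, -1.637]
force: [0.4, 0.1, -2.4]
width: 0.028
```

Run:
```python
from h import *
np.set_printoptions(precision=4,suppress=True)
s=arm.get_state(); im=arm.grab_frame("wrist"); cv2.imwrite("pics/l.png",im[:,:,::-1])
delta(1.5,np.radians(30),(.395,.335,.2))
for t in("block_hole0","block","mass_large","large_hook"):
    for r in arm.spot_point(t,"wrist")[:3]: print(t,np.round(r["xy"],1),round(r["score"],2),atz("wrist",r["xy"],.035,s) if t[0]=="b" else "")
print("hole proj",proj("wrist",(.395,.335,.035),s))
for r in arm.masks_of("mass_large","wrist")[:2]: print(r["xy"],r["score"],cv2.boundingRect(r["pixels"].astype(np.uint8)))
```

```text
shift mm [  1.4   4.  -28.3] turn deg [-0.03 -0.25 -0.62]
grasp now [0.3917 0.3312 0.2283] q [ 0.23  0.1  -0.43 -1.22 -1.09  0.36] t 17.0833 w 0.0284 F [ 0.8  5.  -4.3]
mass_large [314.8 210.1] 0.93 
hole proj [311.5873 -24.1337]
[313.9, 244.1] 0.62 (289, 207, 54, 122)
```

move_arm(
  deltas=[
    [1, -16, -12, 0, 0, 0],
    [0, -16, -12, 0, 0, 0],
    [0, -16, -12, 0, 0, 0],
    [0, -16, -12, 0, 0, -0.3],
    [0, -16, -12, 0, 0, -0.3],
  ],
)

```text
t: 17.75
eef_pos: [0.3855, 0.1091, 0.2505]
ee_rot: [-3.138, 1.046, -1.649]
force: [0.7, 0.5, -2.6]
width: 0.0283
```

Run:
```python
from h import *
np.set_printoptions(precision=4,suppress=True)
s=arm.get_state(); im=arm.grab_frame("wrist")
delta(1.5,np.radians(30),(.395,.335,.2),st=s)
C=R.from_euler("xyz",s["ee_rot"]).as_matrix(); g=s["eef_pos"]+C[:,2]*arm.tcp_to_grasp
for t in("block_hole0","block","mass_large"):
    for r in arm.spot_point(t,"wrist")[:3]:
        print(t,np.round(r["xy"],1),round(r["score"],2),atz("wrist",r["xy"],.035 if t!="block" else 0,s) if t[0]=="b" else "")
hp=proj("wrist",(.395,.335,.035),s);print("hole proj",hp)
print("mass bottom proj for h",[(h,proj("wrist",g-[0,0,h/1e3],s).round(1)) for h in(28,30,32,34)])
x,y=hp.astype(int); x0,y0=max(0,x-80),max(0,y-60); print(x0,y0)
c=im[y0:y0+150,x0:x0+160].copy(); cv2.imwrite("pics/m.png",cv2.resize(c[:,:,::-1],None,fx=5,fy=4,interpolation=cv2.INTER_CUBIC))
```

```text
shift mm [-0.2 88.3 29.1] turn deg [0.06 0.08 0.57]
grasp now [0.3967 0.2465 0.1708] q [ 0.01  0.22 -0.48 -1.2  -1.18  0.6 ] t 17.75 w 0.0283 F [ 0.7  0.5 -2.6]
block_hole0 [323.6 115.5] 0.62 [0.3956 0.3369 0.035 ]
block [239.7  72.4] 0.85 [0.4699 0.3174 0.    ]
mass_large [315.1 211.4] 0.98 
hole proj [324.1299 114.4246]
mass bottom proj for h [(28, array([314.1, 212.4])), (30, array([314.1, 208.8])), (32, array([314.2, 205.2])), (34, array([314.2, 201.6]))]
244 54
```

View pics/m.png

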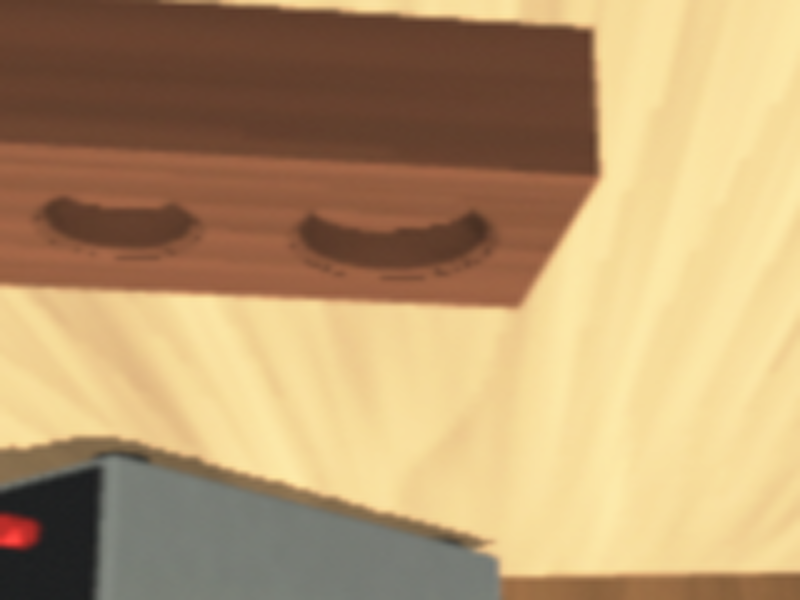

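Run:
```python
from h import *
np.set_printoptions(precision=4,suppress=True)
s=arm.get_state()
n=atz("wrist",(322.9,95.25),.035,s);f=atz("wrist",(322.9,129),.035,s);print(n,f,(n+f)/2,np.linalg.norm(n-f))
L=atz("wrist",(244+297/5,54+232/4),.035,s);Rr=atz("wrist",(244+492/5,54+232/4),.035,s);print("rim",L,Rr,(L+Rr)/2,np.linalg.norm(L-Rr)); print("far rim",atz("wrist",(322.9,54+278/4),.035,s))
for c in((244+597/5,54+177/4),(244+520/5,54+305/4)): print("corner",atz("wrist",c,.035,s))
im=arm.grab_frame("wrist")
for r in arm.spot_point("block_hole0","wrist")[:1]: print(r["xy"],atz("wrist",r["xy"],.035,s))
```

```text
[0.3945 0.3051 0.035 ] [0.3977 0.3645 0.035 ] [0.3961 0.3348 0.035 ] 0.05944748436607735
rim [0.4133 0.33   0.035 ] [0.3785 0.3328 0.035 ] [0.3959 0.3314 0.035 ] 0.0349506939040454
far rim [0.397 0.353 0.035]
corner [0.3614 0.3122 0.035 ]
corner [0.3725 0.3693 0.035 ]
[323.9, 113.3] [0.3951 0.3338 0.035 ]
```

move_arm(
  deltas=[
    [0, 18, 0, 0, 0, 0.3],
    [0, 18, 0, 0, 0, 0.27],
    [0, 18, 0, 0, 0, 0],
    [0, 18, 0, 0, 0, 0],
    [0, 15, 0, 0, 0, 0],
  ],
)

```text
t: 18.47
eef_pos: [0.3851, 0.1991, 0.2512]
ee_rot: [-3.14, 1.047, -1.637]
force: [0.2, -1.4, -2.1]
width: 0.0282
```

move_arm(
  deltas=[
    [0, 0, -16, 0, 0, 0],
    [0, 0, -18, 0, 0, 0],
    [0, 0, -18, 0, 0, 0],
    [0, 0, -18, 0, 0, 0],
    [0, 0, -12, 0, 0, 0],
  ],
)

```text
t: 18.88
eef_pos: [0.3852, 0.1981, 0.1676]
ee_rot: [-3.142, 1.046, -1.639]
force: [1.1, -0.4, -2.5]
width: 0.0283
```

Run:
```python
from h import *
delta(1.5,np.radians(30),(.3966,.3338,.0745))
for n in("scene","side"):
  arm.grab_frame(n)
  for t in("mass_large","block_hole0"):
    for r in arm.spot_point(t,n)[:2]: print(n,t,np.round(r["xy"],1),round(r["score"],2))
print([proj(n,(.396,.335,z)).round(1).tolist() for n in("scene","side") for z in(.0455,.035)])
```

```text
shift mm [  1.6  -1.9 -13.5] turn deg [ 0.05 -0.   -0.16]
grasp now [0.3946 0.3357 0.0878] q [ 0.16  0.41 -0.51 -1.39 -1.03  0.81] t 18.8833 w 0.0283 F [ 1.1 -0.4 -2.5]
scene mass_large [353.6 190.2] 0.47
scene block_hole0 [329.9 175.6] 0.67
side mass_large [252.  374.6] 0.9
side mass_large [237.2 225.8] 0.72
side block_hole0 [258.5 382.4] 0.98
side block_hole0 [351.7 293.7] 0.41
[[327.4, 172.6], [327.5, 175.0], [256.0, 375.8], [256.5, 379.3]]
```

Run:
```python
from h import *
s=arm.get_state(); C=R.from_euler("xyz",s["ee_rot"]).as_matrix(); g=s["eef_pos"]+C[:,2]*arm.tcp_to_grasp
im=arm.grab_frame("side")
for r in arm.masks_of("mass_large","side")[:2]: print(r["score"],np.round(r["xy"],1),cv2.boundingRect(r["pixels"].astype(np.uint8)))
h=cv2.cvtColor(im,cv2.COLOR_RGB2HSV)
x0,y0,x1,y1=225,340,295,400
m=((h[...,0]>=14)&(h[...,0]<=26)&(h[...,1]>110)&(h[...,2]>60)).astype(np.uint8)
print("\n".join("%d "%(y)+"".join(".#"[v] for v in m[y,x0:x1]) for y in range(y0,y1,2)))
a=np.linspace(0,2*np.pi,60)
for dx,dy in((0,0),(0,.002),(-.002,0)):
  P=np.array([proj("side",(g[0]-.0006+dx+.0145*np.cos(t),g[1]+.001+dy+.0145*np.sin(t),g[2]-.029)) for t in a]); print("bottom disc cols",P[:,0].min(),P[:,0].max(),"rows",P[:,1].min(),P[:,1].max())
gr=cv2.cvtColor(im,cv2.COLOR_RGB2GRAY)
for y in(368,372,376,380,384): print(y,im[y,240:275:2,0].tolist(),im[y,240:275:2,2].tolist())
P=np.array([proj("side",(.396+.017*np.cos(t),.335+.017*np.sin(t),.035)) for t in a]); print("hole",P.min(0),P.max(0))
```

```text
0.61 [249.3 361.4] (242, 345, 18, 38)
340 .........................................########.....................
342 .......................................###########....................
344 ....................................###############..............#####
346 ...................................###############..............######
348 ..................................###############.............####....
350 ....................................##########................###.....
352 ......................###....####...########..................###.....
354 ....................######...#######..####............................
356 ..................######.....########.................................
358 .................#########...#######..................................
360 ................####################..................................
362 #..............#####################..........................##......
364 ###.............###################........................###########
366 ###..............################........................#############
368 ####....
[... 1692 characters left out ...]
210, 239, 241, 240, 235, 203, 149, 137, 139, 140, 160] [24, 24, 27, 35, 36, 39, 86, 169, 207, 210, 209, 200, 163, 120, 111, 111, 99, 81]
376 [75, 69, 105, 118, 102, 169, 236, 240, 239, 234, 196, 144, 138, 137, 128, 118, 94, 76] [26, 17, 31, 32, 51, 139, 200, 209, 208, 198, 160, 116, 112, 111, 91, 52, 34, 20]
380 [112, 120, 115, 106, 125, 161, 222, 235, 208, 151, 143, 140, 139, 121, 81, 63, 64, 67] [35, 36, 32, 23, 39, 106, 180, 198, 168, 123, 118, 115, 102, 58, 28, 24, 24, 22]
384 [128, 132, 116, 70, 70, 84, 92, 99, 119, 125, 125, 118, 116, 83, 63, 61, 65, 61] [41, 40, 35, 26, 22, 30, 52, 70, 90, 95, 97, 74, 42, 23, 21, 20, 22, 20]
hole [246.09299371 369.73014566] [266.762388   389.37751338]
```

move_arm(
  deltas=[
    [0.8, -1, 0, 0, 0, -0.16],
    [0.8, -0.9, 0, 0, 0, 0],
    [0, 0, -6, 0, 0, 0],
    [0, 0, -6, 0, 0, 0],
    [0, 0, -5, 0, 0, 0],
  ],
)

```text
t: 19.7
eef_pos: [0.3868, 0.1955, 0.1505]
ee_rot: [3.139, 1.046, -1.644]
force: [0.4, -1.5, -2.0]
width: 0.0284
```

Run:
```python
from h import *
delta(1.5,np.radians(30),(.3966,.3338,.0555))
im=arm.grab_frame("side"); h=cv2.cvtColor(im,cv2.COLOR_RGB2HSV)
for y in(360,364,368,372,376,380,384): print(y,[f"{int(a)}/{int(c)}" for a,c in im[y,236:276:2,::2]])
s=arm.get_state(); im=arm.grab_frame("wrist")
for t in("block_hole0","mass_large"):
  for r in arm.spot_point(t,"wrist")[:2]: print(t,np.round(r["xy"],1),round(r["score"],2),atz("wrist",r["xy"],.035,s))
print(proj("wrist",(.396,.335,.035),s))
```

```text
shift mm [  0.    0.7 -15.3] turn deg [ 0.05 -0.07  0.05]
grasp now [0.3966 0.333  0.0707] q [ 0.14  0.45 -0.51 -1.41 -1.03  0.86] t 19.7 w 0.0284 F [ 0.4 -1.5 -2. ]
360 ['220/165', '245/217', '245/218', '242/211', '200/159', '175/77', '178/40', '168/46', '195/89', '190/140', '222/79', '210/52', '128/35', '75/25', '91/26', '127/46', '123/88', '209/166', '245/217', '245/218']
364 ['158/99', '220/174', '214/171', '116/92', '185/52', '230/56', '230/53', '219/61', '168/89', '148/99', '219/74', '228/51', '188/42', '110/36', '109/59', '168/136', '238/205', '246/219', '245/217', '246/218']
368 ['139/42', '122/45', '66/45', '67/33', '184/44', '229/49', '232/51', '233/55', '233/53', '222/47', '214/44', '217/47', '151/45', '96/71', '218/178', '246/219', '246/220', '246/219', '246/219', '244/215']
372 ['136/45', '99/32', '74/24', '76/24', '107/26', '164/40', '200/47', '221/52', '222/54', '205/47', '169/47', '107/63', '93/78', '177/143', '244/213', '245/218', '245/218', '239/204', '200/160', '153/122']
376 ['135/44', '139/47', '111/30', '85/28', '90/28', '121/30', '136/35', '142/36', '138/34', '122/68', '197/160', '242/210', '246/216', '245/218', '244/214', '227/187', '178/142', '148/119', '146/116', '138/110']
380 ['99/30', '132/35', '136/42', '136/38', '136/43', '123/30', '129/32', '122/50', '159/126', '235/200', '245/217', '246/218', '242/212', '216/175', '159/130', '144/116', '141/114', '127/99', '92/61', '72/31']
384 ['125/54', '97/31', '137/43', '140/47', '138/43', '120/41', '120/28', '125/58', '199/157', '241/208', '243/211', '229/190', '167/136', '151/121', '147/121', '133/106', '94/63', '68/26', '67/22', '65/20']
mass_large [318.6 212.9] 0.74 [0.39573047 0.36859572 0.035     ]
[314.60037563 201.47980266]
```

Run:
```python
from h import *
s=arm.get_state(); C=R.from_euler("xyz",s["ee_rot"]).as_matrix(); g=s["eef_pos"]+C[:,2]*arm.tcp_to_grasp
a=np.linspace(0,2*np.pi,90)
for n in("side","scene"):
  im=arm.grab_frame(n).astype(int); br=((im[...,0]>145)&(im[...,2]<.42*im[...,0])&(im[...,1]>.6*im[...,0])&(im[...,1]<.9*im[...,0]))
  c=proj(n,g).astype(int); x0,y0=c-[22,22]
  print(n,x0,y0); print("\n".join("%d "%y+"".join(".#"[int(v)] for v in br[y,x0:x0+44]) for y in range(y0,min(400,y0+44))))
  for dx,dy in((0,0),(.003,0),(0,.003)):
    for nm,z in(("bot",g[2]-.029),("top",g[2]+.016)):
      P=np.array([proj(n,(g[0]-.0006+dx+.0145*np.cos(t),g[1]+.001+dy+.0145*np.sin(t),z)) for t in a]); print(dx,dy,nm,P.min(0).round(1),P.max(0).round(1))
```

```text
side 233 344
344 ............................................
345 ............................................
346 ............................................
347 ............................................
348 ............................................
349 ............................................
350 ............................................
351 ............................................
352 ............................................
353 ............................................
354 ............................................
355 ............................................
356 ............................................
357 ............................................
358 ..#..............##....##...................
359 ................###....###..................
360 ..............#####....####.................
361 .............####......#####................
362 ............######.....#####................
363 ...........#######.....#####................
364 ...........########....#####................
365 ...........##########.#######...............
366 .....
[... 3002 characters left out ...]
...........................
179 ............................................
180 ............................................
181 ............................................
182 ............................................
183 ............................................
184 ............................................
185 ............................................
186 ............................................
187 ............................................
0 0 bot [323.3 171.5] [331.2 175.7]
0 0 top [323.2 161. ] [331.2 165.1]
0.003 0 bot [324.  171.7] [331.9 175.9]
0.003 0 top [323.9 161.2] [331.9 165.3]
0 0.003 bot [323.8 171.1] [331.7 175.3]
0 0.003 top [323.6 160.6] [331.6 164.7]
```

Run:
```python
from h import *
s=arm.get_state(); C=R.from_euler("xyz",s["ee_rot"]).as_matrix(); g=s["eef_pos"]+C[:,2]*arm.tcp_to_grasp
e=np.array([C[0,2],C[1,2],0]); e/=np.linalg.norm(e); j=np.array([-e[1],e[0],0])
im=arm.grab_frame("wrist").astype(int)
print("col314",[(y,im[y,314].tolist()) for y in range(198,222,2)])
for y in(225,240,255): print(y,[f"{x}:{im[y,x,0]}/{im[y,x,2]}" for x in list(range(282,296,2))+list(range(332,350,2))])
for h in(29,32,35):
  for d in(0,3,6):
    q=g+e*(d-14.5)/1e3-[0,0,h/1e3]; c=g+e*d/1e3-[0,0,h/1e3]+[0,0,.008]
    # silhouette: tangent points
    W=[proj("wrist",c+.0145*(np.cos(t)*e+np.sin(t)*j),s)[0] for t in np.linspace(0,6.28,120)]
    print(h,d,"near rim row",proj("wrist",q,s)[1].round(1),"sil cols",round(min(W),1),round(max(W),1),round(max(W)-min(W),1))
```

```text
col314 [(198, [109, 71, 50]), (200, [107, 70, 51]), (202, [108, 69, 50]), (204, [108, 70, 50]), (206, [155, 117, 68]), (208, [184, 143, 80]), (210, [185, 144, 80]), (212, [185, 144, 80]), (214, [185, 145, 80]), (216, [185, 144, 80]), (218, [185, 144, 81]), (220, [186, 145, 81])]
225 ['282:121/117', '284:121/115', '286:121/111', '288:122/107', '290:138/77', '292:152/67', '294:159/70', '332:180/78', '334:179/77', '336:171/74', '338:161/71', '340:169/81', '342:246/152', '344:251/164', '346:251/167', '348:252/168']
240 ['282:129/113', '284:44/43', '286:38/38', '288:53/40', '290:136/62', '292:156/69', '294:163/72', '332:179/78', '334:176/77', '336:172/76', '338:161/71', '340:142/64', '342:59/41', '344:37/37', '346:75/62', '348:160/137']
255 ['282:38/38', '284:37/37', '286:38/37', '288:82/45', '290:150/67', '292:159/70', '294:165/73', '332:178/77', '334:175/76', '336:171/75', '338:166/73', '340:140/63', '342:57/39', '344:37/37', '346:37/37', '348:38/37']
29 0 near rim row 204.9 sil cols 286.9 341.1 54.2
29 3 near rim row 206.2 sil cols 287.4 340.6 53.3
29 6 near rim row 207.4 sil cols 287.9 340.2 52.3
32 0 near rim row 199.0 sil cols 287.0 341.0 54.0
32 3 near rim row 200.4 sil cols 287.5 340.5 53.0
32 6 near rim row 201.7 sil cols 288.0 340.1 52.1
35 0 near rim row 193.2 sil cols 287.1 340.9 53.8
35 3 near rim row 194.7 sil cols 287.6 340.4 52.8
35 6 near rim row 196.1 sil cols 288.1 340.0 51.9
```

move_arm(
  deltas=[
    [0, -1.5, 0, 0, 0, 0],
    [0, -1.5, 0, 0, 0, 0],
    [0, 0, -2.5, 0, 0, 0],
    [0, 0, -2, 0, 0, 0],
    [0, 0, 0, 0, 0, 0],
  ],
)

```text
t: 20.47
eef_pos: [0.3868, 0.1925, 0.1463]
ee_rot: [3.139, 1.046, -1.645]
force: [-0.1, 0.2, -2.7]
width: 0.0282
```

move_arm(
  deltas=[
    [0, 0, -1, 0, 0, 0],
    [0, 0, -1, 0, 0, 0],
    [0, 0, -1, 0, 0, 0],
    [0, 0, 0, 0, 0, 0],
    [0, 0, 0, 0, 0, 0],
  ],
)

```text
t: 20.88
eef_pos: [0.387, 0.1925, 0.1435]
ee_rot: [3.14, 1.046, -1.644]
force: [-0.3, -1.7, -2.7]
width: 0.0281
```

Run:
```python
from h import *
delta(1.5,np.radians(30),(.3966,.330,.0525))
print(arm.get_state()["moment"])
```

```text
shift mm [ -0.1  -0.1 -11.4] turn deg [ 0.07 -0.06  0.06]
grasp now [0.3968 0.33   0.0637] q [ 0.13  0.47 -0.51 -1.42 -1.03  0.88] t 20.8833 w 0.0281 F [-0.3 -1.7 -2.7]
[-3.81788648  0.12943724 -0.1553351 ]
```

move_arm(
  deltas=[
    [0, 0, -1, 0, 0, 0],
    [0, 0, -1, 0, 0, 0],
    [0, 0, -1, 0, 0, 0],
    [0, 0, 0, 0, 0, 0],
    [0, 0, 0, 0, 0, 0],
  ],
)

```text
t: 21.3
eef_pos: [0.387, 0.1925, 0.1405]
ee_rot: [3.14, 1.046, -1.644]
force: [0.6, -1.5, -2.5]
width: 0.0281
```

Run:
```python
from h import *
delta(1.5,np.radians(30),(.3966,.330,.0525))
print(arm.get_state()["moment"])
s=arm.get_state();im=arm.grab_frame("wrist").astype(int)
print("col314",[(y,im[y,314].tolist()) for y in range(198,216,2)])
```

```text
shift mm [-0.2 -0.1 -8.4] turn deg [ 0.06 -0.06  0.06]
grasp now [0.3968 0.33   0.0607] q [ 0.13  0.48 -0.51 -1.42 -1.03  0.89] t 21.3 w 0.0281 F [ 0.6 -1.5 -2.5]
[-3.82329551  0.04179033 -0.29954778]
col314 [(198, [108, 69, 50]), (200, [110, 72, 52]), (202, [113, 74, 53]), (204, [115, 75, 53]), (206, [117, 76, 55]), (208, [146, 93, 66]), (210, [166, 105, 74]), (212, [160, 106, 71]), (214, [182, 140, 79])]
```

The underside is below the rim and the force is only the weight, so the mass is entering the hole cleanly. I keep lowering.

move_arm(
  deltas=[
    [0, 0, -1, 0, 0, 0],
    [0, 0, -1, 0, 0, 0],
    [0, 0, -1, 0, 0, 0],
    [0, 0, -1, 0, 0, 0],
    [0, 0, 0, 0, 0, 0],
  ],
)

```text
t: 21.77
eef_pos: [0.387, 0.1925, 0.1364]
ee_rot: [3.139, 1.046, -1.644]
force: [1.5, -2.0, -1.7]
width: 0.0286
```

move_arm(
  deltas=[
    [0, 0, -0.7, 0, 0, 0],
    [0, 0, -0.7, 0, 0, 0],
    [0, 0, -0.6, 0, 0, 0],
    [0, 0, 0, 0, 0, 0],
    [0, 0, 0, 0, 0, 0],
  ],
)

```text
t: 22.18
eef_pos: [0.3869, 0.1925, 0.1346]
ee_rot: [3.14, 1.046, -1.644]
force: [0.5, -2.4, -1.3]
width: 0.0283
```

move_arm(
  deltas=[
    [0, -0.7, 0, 0, 0, 0],
    [0, 0, -0.5, 0, 0, 0],
    [0, 0, -0.5, 0, 0, 0],
    [0, 0, 0, 0, 0, 0],
    [0, 0, 0, 0, 0, 0],
  ],
)

```text
t: 22.6
eef_pos: [0.3866, 0.192, 0.1339]
ee_rot: [3.139, 1.047, -1.644]
force: [-0.9, -1.7, 2.0]
width: 0.0279
```

move_arm(
  deltas=[
    [0, 0, -0.5, 0, 0, 0],
    [0, 0, -0.5, 0, 0, 0],
    [0, 0, 0, 0, 0, 0],
    [0, 0, 0, 0, 0, 0],
    [0, 0, 0, 0, 0, 0],
  ],
)

```text
t: 23.02
eef_pos: [0.3866, 0.1921, 0.1335]
ee_rot: [3.14, 1.049, -1.642]
force: [-1.9, -3.8, 9.8]
width: 0.0283
```

Run:
```python
from h import *
delta(1.5,np.radians(30),(.3966,.330,.0525))
print(arm.get_state()["moment"])
```

```text
shift mm [ 0.2  0.3 -1.4] turn deg [-0.1  -0.04 -0.02]
grasp now [0.3963 0.3298 0.0541] q [ 0.12  0.5  -0.51 -1.43 -1.03  0.92] t 23.0167 w 0.0283 F [-1.9 -3.8  9.8]
[-0.65035232  0.24938143  0.60408779]
```

move_arm(
  deltas=[
    [0, 0, 0.5, 0, 0, 0],
    [0, 0, 0.2, 0, 0, 0],
    [0, 0, 0, 0, 0, 0],
    [0, 0, 0, 0, 0, 0],
    [0, 0, 0, 0, 0, 0],
  ],
  squeeze=8,
)

```text
t: 23.43
eef_pos: [0.3866, 0.1921, 0.1335]
ee_rot: [3.139, 1.047, -1.644]
force: [-2.6, 0.5, 5.2]
width: 0.0288
```

move_arm(
  deltas=[
    [0, 0, 0, 0, 0, 0],
    [0, 0, 0, 0, 0, 0],
    [0, 0, 0, 0, 0, 0],
    [0, 0, 0, 0, 0, 0],
    [0, 0, 0, 0, 0, 0],
  ],
  claw=166,
)

```text
t: 23.85
eef_pos: [0.3871, 0.1918, 0.1332]
ee_rot: [3.14, 1.046, -1.644]
force: [-0.2, 1.0, -0.5]
width: 0.0307
```

move_arm(
  deltas=[
    [0, 0, 0, 0, 0, 0],
    [0, 0, 0, 0, 0, 0],
    [0, 0, 0, 0, 0, 0],
    [0, 0, 0, 0, 0, 0],
    [0, 0, 0, 0, 0, 0],
  ],
  claw=130,
)

```text
t: 24.27
eef_pos: [0.387, 0.1918, 0.1334]
ee_rot: [3.14, 1.046, -1.644]
force: [-0.3, 0.4, 0.1]
width: 0.0426
```

Run:
```python
from h import *
s=arm.get_state();delta(1.5,np.radians(30),(.3966,.330,.0525))
im=arm.grab_frame("wrist").astype(int)
print("col314",[(y,im[y,314].tolist()) for y in range(206,250,4)])
for y in(235,245,255): 
  b=[x for x in range(270,360) if im[y,x,0]>125 and im[y,x,2]<.5*im[y,x,0] and im[y,x,1]>.72*im[y,x,0]]; print(y,b[:1],b[-1:],len(b))
```

```text
shift mm [-0.1  0.6 -1.2] turn deg [ 0.05 -0.05  0.05]
grasp now [0.3968 0.3294 0.0536] q [ 0.13  0.5  -0.51 -1.43 -1.03  0.92] t 24.2667 w 0.0426 F [-0.3  0.4  0.1]
col314 [(206, [106, 69, 49]), (210, [106, 69, 49]), (214, [108, 71, 51]), (218, [114, 74, 52]), (222, [115, 74, 54]), (226, [162, 103, 71]), (230, [184, 143, 80]), (234, [184, 144, 80]), (238, [185, 144, 81]), (242, [186, 145, 81]), (246, [186, 145, 81])]
235 [291] [341] 51
245 [291] [348] 53
255 [291] [345] 52
```

move_arm(
  deltas=[
    [0, 0, 1.5, 0, 0, 0],
    [0, 0, 1.5, 0, 0, 0],
    [-0.4, -6, 1, 0, 0, 0],
    [-0.6, -9, 2, 0, 0, 0],
    [-0.8, -12, 3, 0, 0, 0],
  ],
  claw=110,
)

```text
t: 24.73
eef_pos: [0.3849, 0.1642, 0.1425]
ee_rot: [3.139, 1.046, -1.644]
force: [0.3, 0.0, -0.2]
width: 0.0496
```

move_arm(
  deltas=[
    [-1, -14, 10, 0, 0, 0],
    [-1, -14, 14, 0, 0, 0],
    [-1, -14, 16, 0, 0, 0],
    [0, -14, 16, 0, 0, 0],
    [0, -10, 16, 0, 0, 0],
  ],
)

```text
t: 25.15
eef_pos: [0.3817, 0.0967, 0.2152]
ee_rot: [3.139, 1.045, -1.646]
force: [-0.6, -0.4, 0.2]
width: 0.0497
```

Run:
```python
from h import *
np.set_printoptions(precision=4,suppress=True)
s=arm.get_state();print(s["t"],s["eef_pos"],s["force"],s["q"].round(2))
tilt()
a=np.linspace(0,2*np.pi,90)
for n,o in(("side",(232,346)),):
  im=arm.grab_frame(n).astype(int); br=((im[...,0]>145)&(im[...,2]<.42*im[...,0])&(im[...,1]>.6*im[...,0])&(im[...,1]<.9*im[...,0]))
  print("\n".join("%d "%y+"".join(".#"[int(v)] for v in br[y,o[0]:o[0]+44]) for y in range(o[1],min(400,o[1]+50),1)))
  for nm,z in(("rim z.035",.035),("top",.068)):
    P=np.array([proj(n,(.396+.0145*np.cos(t),.335+.0145*np.sin(t),z)) for t in a]); print(nm,P.min(0).round(1),P.max(0).round(1))
arm.grab_frame("wrist")
for n in("scene","side","wrist"):
  for t in("mass_large","large_hook","left_hook","right_hook"):
    print(n,t,[(np.round(r["xy"],1).tolist(),round(r["score"],2)) for r in arm.spot_point(t,n)[:3]])
  print(n,"expect",[proj(n,(.396,.335,z),s).round(1).tolist() for z in(.023,.0955)])
```

```text
25.15 [0.3817 0.0967 0.2152] [-0.5668 -0.4493  0.1579] [-0.02  0.3  -0.5  -1.22 -1.17  0.71]
scene shift 0.0 2.25 0.94
side shift 0.5 4.0 0.9
346 ..........................##................
347 ...........................##...............
348 ...........................##...............
349 ............................#...............
350 .............................#..............
351 .............................##.............
352 ..............................##............
353 ..............................###...........
354 ...............................##...........
355 ................................#...........
356 ................................#...........
357 .................................#..........
358 .................................##.........
359 ..................................#.........
360 ...................................#........
361 ...................................##.......
362 .....................#....##........##......
363 .....................##....##.......##......
364 .................##..##....###.......##.....
365 ................#######
[... 1643 characters left out ...]
, 0.43)]
scene large_hook [([325.6, 160.9], 0.67)]
scene left_hook [([365.3, 220.6], 0.54), ([353.0, 308.6], 0.48), ([380.3, 218.3], 0.45)]
scene right_hook []
scene expect [[327.5, 177.7], [327.3, 160.8]]
side mass_large [([257.0, 383.4], 0.88)]
side large_hook [([250.1, 362.7], 0.83), ([223.3, 318.8], 0.65)]
side left_hook [([228.7, 238.1], 0.69), ([256.5, 236.4], 0.52), ([286.8, 188.2], 0.49)]
side right_hook [([230.3, 328.3], 0.68), ([331.6, 160.7], 0.6), ([257.0, 381.1], 0.59)]
side expect [[257.0, 383.3], [253.6, 358.3]]
wrist mass_large [([314.7, 144.1], 0.7)]
wrist large_hook [([317.5, 221.4], 0.94)]
wrist left_hook []
wrist right_hook []
wrist expect [[317.1, 144.4], [317.3, 221.2]]
```

Run:
```python
from h import *
np.set_printoptions(precision=4,suppress=True)
U=8; up=lambda i:cv2.resize(i,None,fx=U,fy=U,interpolation=cv2.INTER_CUBIC)
W={n:arm.grab_frame(n)[:,:,::-1].copy() for n in("scene","side")}
m=np.array([.627,-.148]);e=np.array([.985,.174]);y=np.array([-.174,.985]);piv=m+.017*e+.160*y
# background-suppressed (bright aluminium) edge profile along lever: top/bottom edge rows near several stations, old vs new
for n,f in(("scene","a"),("side","b")):
  o=cv2.imread(f"pics/{f}.png")
  for s_ in(-.19,-.12,-.05,.05,.12,.17):
    pr=lambda t:proj(n,(*(piv+s_*y),.211+s_*t)); p=pr(.065); q=pr(0); x,yy=p.round().astype(int)
    t=up(o[yy-6:yy+7,x-4:x+5]); S=up(W[n][yy-16:yy+17,x-4:x+5]); r=cv2.matchTemplate(S,t,cv2.TM_CCOEFF_NORMED); _,v,_,l=cv2.minMaxLoc(r)
    print(n,s_,"obs",l[1]/U-10,"level expects",(q-p)[1].round(2),round(v,2))
P={}
for n in W:
  for k in("hook_outer_left","hook_outer_right","hook_inner_left","hook_inner_right","right_hook"): P[n,k]=arm.spot_point(k,n)[:3]
for k in("hook_outer_left","hook_outer_right","hook_inner_left","hook_inner_right","right_hook"):
  print(k,[(n,[(r["xy"][0].__round__(),r["xy"][1].__round__(),round(r["score"],2)) for r in P[n,k]]) for n in W])
  if P["scene",k] and P["side",k]: print("  ",*tri([ray(n,P[n,k][0]["xy"]) for n in W]))
```

```text
scene -0.19 obs -3.0 level expects -3.76 0.72
scene -0.12 obs -1.625 level expects -2.34 0.91
scene -0.05 obs -0.625 level expects -0.96 0.77
scene 0.05 obs 0.625 level expects 0.94 0.95
scene 0.12 obs 1.5 level expects 2.21 0.93
scene 0.17 obs 2.25 level expects 3.1 0.97
side -0.19 obs -3.125 level expects -4.36 0.97
side -0.12 obs -2.125 level expects -2.85 0.97
side -0.05 obs -0.875 level expects -1.23 0.98
side 0.05 obs 1.25 level expects 1.29 0.98
side 0.12 obs 3.0 level expects 3.22 0.99
side 0.17 obs 4.125 level expects 4.68 0.97
hook_outer_left [('scene', [(345, 167, 0.97), (354, 190, 0.49)]), ('side', [(259, 207, 0.76)])]
   [0.5745 0.174  0.2113] [np.float64(0.0031307419295905064), np.float64(0.0031307419295905047)]
hook_outer_right [('scene', [(297, 224, 0.84)]), ('side', [(351, 148, 0.98), (307, 168, 0.34)])]
   [ 0.62   -0.1392  0.2104] [np.float64(0.0009757682445281398), np.float64(0.0009757682445281267)]
hook_inner_left [('scene', [(336, 182, 0.69)]), ('side', [(289, 186, 0.66), (308, 242, 0.5)])]
   [0.5967 0.0835 0.2106] [np.float64(0.00030563306518174117), np.float64(0.0003056330651817248)]
hook_inner_right [('scene', [(309, 208, 0.93)]), ('side', [(330, 159, 0.76)])]
   [ 0.6103 -0.0614  0.2119] [np.float64(0.005841530302406517), np.float64(0.0058415303024063996)]
right_hook [('scene', [(348, 168, 0.37)]), ('side', [(333, 160, 0.68)])]
   [0.5962 0.037  0.2701] [np.float64(0.05781334159973454), np.float64(0.05781334159973459)]
```

```bash
python3 -c "
from station import arm
print(arm.job_done())"
```

```text
the job is handed in; nothing more can be done
None
```

The large mass is off its hook and standing in the widest hole of the block. The job is handed in, with the last robot clock reading at 25.2 s of the 48 s allowed.

I gripped the brass cylinder from the robot's side with the tool 30° below horizontal. I lifted it about 19 mm net, drew it straight back off the peg, and lowered it until it made contact at about 10 N. I then eased that load, opened the fingers slowly and backed away.

**Last checks:**
- **Mass in the hole:** the wrist view puts its underside and hook within about 2 px of a mass standing upright on the hole floor. The side view agrees to about 2 mm.
- **Lever:** the outer peg heights measure 211.3 mm (left) and 210.4 mm (right), so it is level within the measuring error.
- **Small masses:** the side view reports hooks at both inner pegs, at (287,188) and (332,161). The scene view found neither on its peg.
- **Gripper:** the fingers were clear, with no force beyond sensor noise.

**Disagreements:**
- **Lever tilt:** image shifts at the lever came out at about 60–97 % of what I had computed for a full return to level. The peg heights and the lever staying still both point to level.
- **Mass in the grip:** the mass sat about 5 mm further forward in the fingers than first estimated. I corrected for this before inserting it.
- **Viewing limit:** I had viewed all 12 pictures before the insertion, so the final checks are numeric only.

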